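# Seat the stopcock plug

## Task

Take the tapered plug with the flat handle out of the stand and put it, small end down, into the open valve with its handle in line with the pipe. Then press it down gently but steadily, never harder than about 18 N, while turning it a quarter turn (a few turns to and fro if need be) so that it wedges fully home with its handle square across the pipe, and let go: it must stay there. Leave the other things on the bench alone.

Things in the scene. Friction and masses are not known exactly. Their poses are not given: they have to be found in the camera images.
- plug: The plug to fit: a white turned plastic piece, 90 mm tall, 0.12 kg, hanging upright in one of the stand's two holes (which one varies). Origin: centre of its small lower end; z up its axis. A smooth taper grows from 11 mm diameter at the end to 16.4 mm at 45 mm up; above it a round collar 36 mm across (50 to 56 mm up) and a flat upright handle bar.
- plug_grip (a point): Good place to grip the plug: on its axis, 78 mm above its small end, inside the handle bar. The bar is flat and upright, 60 to 90 mm above the small end, 50 mm long along the plug's own x, 12 mm thick along its y. Grip it across the thickness. The neck under the bar is 18 mm across and 4 mm high.
- plug_collar (a point): Centre of the underside of the plug's round collar, 50 mm above its small end, axes as the plug. On the stand the collar rests on the block's top. When the plug is fully home in the valve, the collar rests on the valve's rim or is less than 1.5 mm above it.
- valve: Dark grey plastic valve body with a pipe stub on each side, on a white base board (110 by 220 by 12 mm) fixed to the bench. Origin: on the bench under the bore's axis; z up. The pipe runs along its own y: handle in line = bar (plug x) along valve y; square across = bar along valve x. The upright body is 48 mm across, its flat rim 75 mm up; stub tops reach 62 mm.
- valve_mouth (a point): Centre of the bore's mouth on the valve's flat rim (75 mm above the bench), axes as the valve. The bore is open at the top, 16 mm in diameter at the mouth, and tapers like the plug (radius shrinks 0.06 mm per mm); it is 53 mm deep.
- valve_seat (a point): On the bore's axis, 43.5 mm under the rim: here the plug's small end is when it is let in loosely; its collar is then about 6.5 mm above the rim. Pressed straight down it jams short of home by friction. Pressed with some 10 to 15 N while being turned (up to 0.4 N m) it creeps down some millimetres per quarter turn, either way round, and wedges; then it stays by itself.
- stand: White plastic block, 70 mm by 150 mm (along its own y), 55 mm high, fixed to the bench. Origin: centre of its underside. Two upright 29 mm holes at y = -38 and +38 mm; a plug hangs in each by its collar. The other plug is a spare of another size, with a thicker taper and a round knob instead of a flat bar: leave it.
- block (a joint): How far the valve body, with its pipe stubs, is pushed down on its rubber buffers, in m: 0 at rest, 0.05 mm per N of downward press (10 N sinks it 0.5 mm), springing back when let go. It cannot move otherwise. Pressing harder than 22 N (1.1 mm) would crack the fitting.
- spare: The spare plug in the stand's other hole: white, with a round knob 38 mm across on top; origin at its small lower end, which hangs 5 mm above the bench. Not to be touched.
- dish: Small white dish, 84 mm across, left of the stand. Bystander.
- brush: White-handled brush, 190 mm long, lying beyond the valve. Bystander.
- reagent: White bottle, 170 mm tall, left of the stand. Bystander.
- soap: Clear pump bottle, 155 mm tall, far right. Bystander.
- beaker: Clear beaker, 90 mm tall, right of the valve. Bystander.
- elbow: Loose dark pipe elbow, 32 mm thick, beyond the stand. Bystander.
Things that resemble listed ones, but are neither listed nor needed, are in the scene too. What is shaped like the plug but pink is not meant.

How it is judged:
By the outcome, as a careful person would: the job done as asked, in the order asked, and still so for the second after the job is handed in, with the robot touching nothing.
It also fails if it takes over 72 s, if anything falls off the work surface, if the arm or the gripper's body presses on something with over 40 N, if the wrist force passes 120 N, or if a joint passes its speed limit or range.

## Robot

A 6-joint arm with a two-finger parallel gripper is mounted at the origin on the work surface. World frame = base frame: x ahead of the robot, y to its left, z up, the work surface at z = 0. Lengths are in mm, angles in degrees, forces in N, time in s.
With the tool pointing down it reaches from about 300 to 850 mm from the base axis. Payload 4.2 kg.
Tool frame: the origin (TCP) lies on the centre line of the jaws, within the pads' length; the fingertips stand 14 mm ahead of it and the grasp point (between the pads) lies 5 mm behind it; x points along the fingers, y is the direction in which the jaws open and shut, and the axes are right-handed (so a half turn about x gives the same grasp; the last joint's range is limited). The gripper opens to 91 mm and grips with 3 to 60 N. Pads are 32 mm wide; open, the fingers measure 118 mm over their backs; the gripper's body (76 mm by 178 mm) begins 60 mm behind the grasp point.
Start: joints at [-71.562, 18.312, 89.639, -0, 72.044, -1.146], TCP at [192.734, -541.752, 227.976] pointing down, gripper open.
Joint ranges: [-177.97, 177.97], [-48.28, 115.42], [12.27, 149.76], [-77.06, 257.06], [2.81, 150.46], [-146.56, 146.56]. Speed limits (degrees/s): [147.25, 147.25, 180, 180, 180, 180].

## Interface

Orientations are given as [roll, pitch, yaw] about the fixed x, y, z axes, in that order (R = Rz(yaw) Ry(pitch) Rx(roll)).
In Python, from workcell import readout, optics, env gives the robot as it stands.
- The arm moves only by the shell command python3 -m creep 'ROWS' [OPENING] [FORCE]. ROWS is JSON, a list of rows, each an object with "translation": the shift along the world's x, y, z in cm, a list of three; "delta_rot": the turn, a rotation vector about the world's x, y, z in rad, a list of three. In form: [{"translation": [dx, dy, dz], "delta_rot": [rx, ry, rz]}, ...]. A call has 1 to 5 rows; each row shifts and turns the commanded pose from where the row before left it; what a row does not reach is not made up. A row lasts 1/12 s, in which the tool goes at most 41.7 mm and 7.16 degrees, less where a joint would pass 70% of its speed; a pose out of reach is approached as far as the arm can. A call with a gripper value outside its range is refused whole. OPENING is the gripper's target within -1 to 1 (fully open at 1, half-way at 0, shut at -1), set as the call begins (- or left out, the last holds). The fingers move at their own pace and stop on an object; FORCE is the grip in N (left out, the last holds). Time passes only in rows, so rows that do not move let the fingers close. It gives the time, the measured TCP pose, the force and the opening at its end, in the units of the state.
- readout.state(): the state, without advancing time (a new reading comes with each control period).
- optics.grab_frame(name): name is "side" or "top"; returns (picture, depth): 384x512x3 uint8, red, green, blue; 384x512 float32, mm along the optical axis (not along the pixel's ray), 0 where there is no reading.
- optics.camera_params(name): a dict with "mtx" (3x3 intrinsics, pixels), "R" (3x3) and "t" (3): a world point X has camera coordinates R X + t. Camera axes: x right, y down, z forward; pixel columns grow to the right and rows downward; lengths in mm; the calibration is good to about 2 mm. A picture is of the moment at which its call begins. camera_params takes no time and is no camera call.
- env.job_done(): hands the job in, once; it reports no verdict.
The state is a dict: "time_s": time; "qpos": joint angles; "qvel": joint speeds; "effort": joint torques, N m; "ee_pos": TCP position; "ee_rot": TCP orientation; "force": force on the tool from outside, world axes, zero at the start; "torque": the same for the moment, N m; "gripper_width": finger opening in mm.
Only numpy, scipy, OpenCV 4.12 (cv2) and the standard library are available. Lean on these libraries where they do the work, as an engineer would, in place of code of your own. Each camera call takes 0.05 s, during which the arm holds its last target.

## Working session

There is one attempt and no reset: what is moved stays moved. The work goes in short steps, Python scripts to look and compute and a shell command to move; the robot and the scene stay as the last step left them, time stands still between calls to the robot, and variables do not carry over. Pictures are saved under pics/ and viewed, and the job is handed in when it is done.

```bash
mkdir -p pics; ls; python3 - <<'E'
from workcell import readout, optics, env
import cv2,numpy as np
print(readout.state())
for n in("side","top"):
    p,d=optics.grab_frame(n); cv2.imwrite(f"pics/{n}0.png",p[:,:,::-1]); np.savez(f"{n}0.npz",p=p,d=d)
    print(n,optics.camera_params(n))
E
```

```text
pics
{'time_s': 0.0, 'qpos': array([-7.15634195e+01,  1.83524161e+01,  8.97050398e+01, -1.44050692e-03,
        7.20437422e+01, -1.14563102e+00]), 'qvel': array([ 0.07276505,  0.0270284 , -0.0076455 ,  0.02452355, -0.05021874,
       -0.06186788]), 'effort': array([-3.63296458e-04, -4.12456834e+01, -2.31970829e+01,  7.26626138e-02,
        4.57607908e-02, -1.47348264e-04]), 'ee_pos': array([ 192.56440013, -541.29960613,  227.12174589]), 'ee_rot': array([-90.37026948,  89.89879271, 109.21238733]), 'force': array([ 0.45132766,  0.01972837, -0.30016213]), 'torque': array([-0.09369619, -0.02570544,  0.04064   ]), 'gripper_width': 91.30356522973048}
side {'mtx': array([[466.52446064,   0.        , 250.98572424],
       [  0.        , 466.52446064, 188.13156001],
       [  0.        ,   0.        ,   1.        ]]), 'R': array([[-0.96958772, -0.24473296, -0.00232941],
       [-0.17810155,  0.7120703 , -0.67914338],
       [ 0.16786747, -0.65807421, -0.73400194]]), 't': array([ 547.07396324,  159.41810755, 1384.69755309])}
top {'mtx': array([[451.25387743,   0.        , 251.95153463],
       [  0.        , 451.25387743, 191.77724718],
       [  0.        ,   0.        ,   1.        ]]), 'R': array([[ 0.02160777, -0.99956773,  0.0199361 ],
       [-0.98222196, -0.02494369, -0.18605866],
       [ 0.18647551, -0.01556136, -0.98233636]]), 't': array([ -25.79662786,  568.46584066, 1436.24006635])}
```

View pics/side0.png

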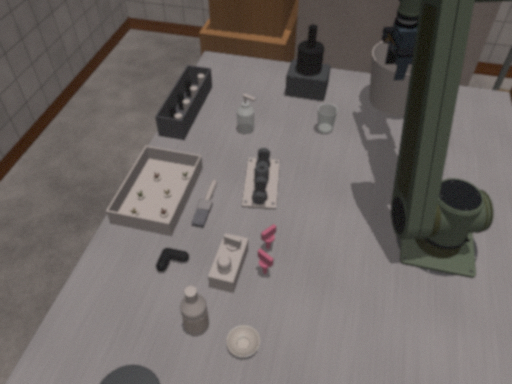

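View pics/top0.png

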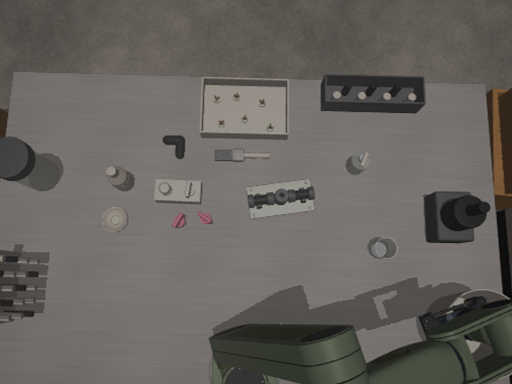

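```bash
python3 - <<'E'
import cv2,numpy as np
t=np.load("top0.npz")["p"][:,:,::-1];s=np.load("side0.npz")["p"][:,:,::-1]
a=cv2.resize(t[170:230,145:225],(800,600),interpolation=cv2.INTER_CUBIC)
b=cv2.resize(t[165:225,240:320],(800,600),interpolation=cv2.INTER_CUBIC)
c=cv2.resize(s[225:295,195:288],(797,600),interpolation=cv2.INTER_CUBIC)
d=cv2.resize(s[143:213,215:308],(797,600),interpolation=cv2.INTER_CUBIC)
m=np.vstack([np.hstack([cv2.resize(x,(400,300)) for x in r]) for r in((a,b),(c,d))])
cv2.imwrite("pics/crops0.png",m)
E
```

```text
(no output)
```

View pics/crops0.png

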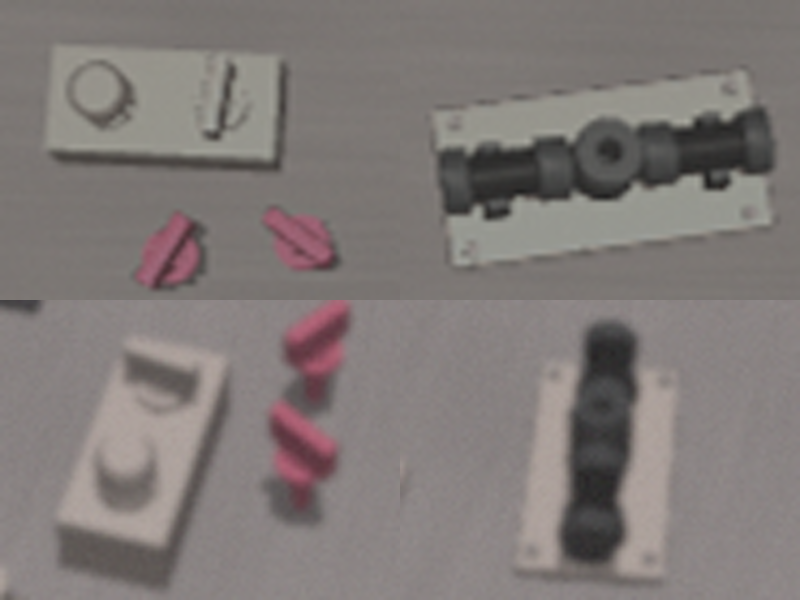

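```bash
cat > h.py <<'E'
import cv2,numpy as np
from workcell import optics
def cloud(n,d):
    c=optics.camera_params(n);K=c["mtx"];v,u=np.mgrid[:d.shape[0],:d.shape[1]]
    X=np.stack([(u-K[0,2])/K[0,0]*d,(v-K[1,2])/K[1,1]*d,d],-1)
    return (X-c["t"])@c["R"]
def ray(n,px,z):
    c=optics.camera_params(n);K=c["mtx"];px=np.atleast_2d(px).astype(float)
    r=np.c_[(px-K[:2,2])/np.diag(K)[:2],np.ones(len(px))]@c["R"];o=-c["R"].T@c["t"]
    return o+r*((z-o[2])/r[:,2])[:,None]
def proj(n,X):
    c=optics.camera_params(n);q=(np.atleast_2d(X)@c["R"].T+c["t"])@c["mtx"].T
    return q[:,:2]/q[:,2:]
def pca(P):
    m=P.mean(0);w,V=np.linalg.eigh(np.cov((P-m).T));a=np.degrees(np.arctan2(V[1,-1],V[0,-1]))%180
    return m,a,np.sqrt(w*12)
E
python3 - <<'E'
from h import *
for n,rs,rv in(("top",(165,215,145,210),(165,225,240,320)),("side",(225,295,200,250),(143,213,235,290))):
    f=np.load(n+"0.npz");W=cloud(n,f["d"]);p=f["p"]
    S=W[rs[0]:rs[1],rs[2]:rs[3]].reshape(-1,3)
    print(n,"hist",np.histogram(S[:,2],bins=np.arange(-10,120,10)))
    top=S[(S[:,2]>45)&(S[:,2]<65)]
    r=cv2.minAreaRect(top[:,:2].astype(np.float32));print("stand top",r,np.median(top[:,2]))
    hi=S[S[:,2]>80]; 
    k=cv2.kmeans(hi[:,:2].astype(np.float32),2,None,(3,50,.1),5,cv2.KMEANS_PP_CENTERS)[1].ravel()
    for i in(0,1):
        h=hi[k==i];print(len(h),pca(h[:,:2]),cv2.minAreaRect(h[:,:2].astype(np.float32)),np.percentile(h[:,2],[5,50,95]))
    V=W[rv[0]:rv[1],rv[2]:rv[3]].reshape(-1,3)
    h=V[(V[:,2]>69)&(V[:,2]<83)];print("rim",len(h),pca(h[:,:2]),cv2.minEnclosingCircle(h[:,:2].astype(np.float32)),np.median(h[:,2]))
    h=V[(V[:,2]>45)&(V[:,2]<68)];print("pipe",len(h),pca(h[:,:2]))
    g=cv2.cvtColor(p,cv2.COLOR_RGB2GRAY);h=V[(V[:,2]>6.5)];print("board",cv2.minAreaRect(h[:,:2].astype(np.float32)))
E
```

```text
top hist (array([1187,  927,   31,   31,   27,   89,  660,   62,   14,   97,  106,
          0]), array([-10,   0,  10,  20,  30,  40,  50,  60,  70,  80,  90, 100, 110]))
stand top ((552.1751708984375, 218.92906188964844), (188.53550720214844, 107.22257995605469), 84.86385345458984) 54.374805092573425
203 (array([557.84831744, 234.79716841]), np.float64(65.1168495829173), array([ 81.4007157 , 160.20155601])) ((532.0419311523438, 219.86398315429688), (147.18055725097656, 104.07415008544922), 24.05603790283203) [82.96405101 90.21943184 96.83808739]
8 (array([291.09343662,  10.74400968]), np.float64(90.0), array([0., 0.])) ((291.09344482421875, 10.744009971618652), (0.0, 0.0), 0.0) [1517.15311805 1517.15311805 1517.15311805]
rim 128 (array([ 555.98075923, -106.54561809]), np.float64(102.28499508767766), array([41.92025907, 52.83591804])) ((550.0565185546875, -77.9850082397461), 69.2634048461914) 73.81938445690906
pipe 576 (array([ 555.85559507, -106.50707999]), np.float64(99.1643016680657), array([ 37.5185501 , 241.26791298]))
board ((484.34857177734375, -110.58396911621094), (379.9356
[... 493 characters left out ...]
625), (104.80913543701172, 50.246421813964844), 83.92042541503906) [82.26362467 90.56157733 96.21747262]
17 (array([326.38313205, 931.60387567]), np.float64(90.0), array([0., 0.])) ((326.38311767578125, 931.6038818359375), (0.0, 0.0), 0.0) [1125.91280202 1125.91280202 1125.91280202]
rim 110 (array([ 556.57694506, -103.07926337]), np.float64(111.92959252962488), array([39.68583053, 46.13252637])) ((557.7564697265625, -104.91500091552734), 24.88260269165039) 74.03514436727477
pipe 484 (array([555.49078869, -91.59927773]), np.float64(98.8902366746339), array([ 38.36249685, 249.11558223]))
board ((482.5111083984375, 330.6895446777344), (147.0670928955078, 1240.3983154296875), 11.909761428833008)
```

```bash
python3 - <<'E'
from h import *
for n,rs,rv in(("top",(165,212,145,210),(165,225,240,320)),("side",(225,295,200,252),(143,213,235,290))):
    f=np.load(n+"0.npz");d=f["d"];W=cloud(n,d)
    W[d==0]=-999
    S=W[rs[0]:rs[1],rs[2]:rs[3]].reshape(-1,3)
    S=S[(abs(S[:,0]-568)<60)&(abs(S[:,1]-236)<90)]
    top=S[(S[:,2]>48)&(S[:,2]<62)];r=cv2.minAreaRect(top[:,:2].astype(np.float32));print(n,"stand top",r)
    for nm,q in(("bar",S[:,1]<236),("knob",S[:,1]>236)):
        for lo in(80,88):
            h=S[q&(S[:,2]>lo)];print(nm,lo,len(h),*pca(h[:,:2]),cv2.minAreaRect(h[:,:2].astype(np.float32)),np.percentile(h[:,2],[5,50,95]))
    V=W[rv[0]:rv[1],rv[2]:rv[3]].reshape(-1,3);V=V[abs(V[:,1]+106)<135]
    h=V[(V[:,2]>71)&(V[:,2]<81)];print("rim",len(h),cv2.minEnclosingCircle(h[:,:2].astype(np.float32)),h.mean(0))
    h=V[(V[:,2]>25)&(V[:,2]<90)];print("pipe",len(h),pca(h[:,:2]),cv2.minAreaRect(h[:,:2].astype(np.float32)))
    h=V[(V[:,2]>7)];print("board",cv2.minAreaRect(h[:,:2].astype(np.float32)))
    # colour
t=np.load("top0.npz")["p"]
hsv=cv2.cvtColor(t,cv2.COLOR_RGB2HSV)
W=cloud("top",np.load("top0.npz")["d"]);roi=np.zeros(t.shape[:2],np.uint8);roi[165:225,240:325]=1
m=((W[:,:,2]>6)|(t.min(2)<60)).astype(np.uint8)*roi
g=t.mean(2); print("g board/bench",g[212,262],g[185,262],g[220,262],g[170,250])
gm=((g>135).astype(np.uint8))*roi
cs=max(cv2.findContours(cv2.morphologyEx(gm,cv2.MORPH_CLOSE,np.ones((21,21))),0,2)[0],key=cv2.contourArea)
P=ray("top",cs[:,0,:],12);print("board colour",cv2.minAreaRect(P[:,:2].astype(np.float32)))
E
```

```text
top stand top ((569.5289916992188, 235.68814086914062), (151.4363250732422, 71.90150451660156), 89.00381469726562)
bar 80 68 [566.74260231 196.52336773] 171.9784991918287 [13.40817887 51.29457257] ((567.2907104492188, 196.8192138671875), (12.824636459350586, 48.89241027832031), 82.46733856201172) [87.35747931 93.54461856 98.75508792]
bar 88 64 [567.07554007 196.65574852] 172.40880309083056 [13.17686522 50.83465188] ((567.2907104492188, 196.8192138671875), (12.824636459350586, 48.89241027832031), 82.46733856201172) [88.50487942 93.62721327 98.87473732]
knob 80 109 [568.85752954 272.36133983] 125.1653828937662 [32.38297054 33.86995075] ((568.71435546875, 272.2229919433594), (33.56391143798828, 36.870262145996094), 40.46345901489258) [83.29176662 89.04562381 94.78989982]
knob 88 65 [568.65342159 272.49595531] 27.812333397753207 [27.9112721 31.7092697] ((569.1419677734375, 272.8065490722656), (32.18703079223633, 29.67856788635254), 29.440183639526367) [88.35594421 90.95472506 95.23120465]
rim 106 ((558.4348754882812, -116.32520294189453), 30.125337600708008) [ 555.91722453 -106.68889885 
[... 1267 characters left out ...]
21546936035), 71.32760620117188) [88.21576518 91.04818342 93.94455855]
rim 96 ((558.3909912109375, -105.02112579345703), 24.81169319152832) [ 557.25976449 -104.34958064   74.75236502]
pipe 736 (array([554.54582953, -89.98560922]), np.float64(98.94866696627336), array([ 43.2587374 , 236.49556733])) ((557.503173828125, -105.94149017333984), (46.52028274536133, 227.5913848876953), 9.33324146270752)
board ((574.9297485351562, -102.3198471069336), (147.3588409423828, 228.18902587890625), 10.996868133544922)
g board/bench 148.66666666666666 135.66666666666666 117.33333333333333 120.0
board colour ((557.4947509765625, -108.35501861572266), (106.85086822509766, 214.1019744873047), 9.200685501098633)
```

Candidates, top view pixels: the white bar on the stand at (189,188), which is the plug; the round knob at (165,188), which is the spare; the pink look-alikes at (179,220) and (204,217); and small fittings in the tray around (217-270,95-127). The crop confirms a flat white bar above a collar in the stand's right-hand hole. The valve bore is at (281,197).

```bash
cat >> h.py <<'E'
from scipy.spatial.transform import Rotation as Ro
def tool():
    from workcell import readout
    s=readout.state();R=Ro.from_euler("xyz",s["ee_rot"],degrees=True).as_matrix()
    return s,R
def info(goal=None,jaw=None):
    s,R=tool();a=np.degrees(np.arctan2(R[1,1],R[0,1]))
    print("t",round(s["time_s"],2),"tcp",s["ee_pos"].round(1),"jawdir",round(a,2),"x",R[:,0].round(3),"w",round(s["gripper_width"],1),"F",s["force"].round(1),"T",s["torque"].round(2),"q",s["qpos"].round(0))
    if goal is not None: print("delta cm",((np.array(goal)-s["ee_pos"])/10).round(2))
    if jaw is not None:
        e=(jaw-a+90)%180-90
        print("turn deg",round(e,2),"rotvec to vertical",np.cross(R[:,0],[0,0,-1]).round(4),"rz rad",round(np.radians(e),4))
E
python3 -c "
from h import *
info([567.5,198,160],82)"
```

```text
t 0.1 tcp [ 192.6 -541.3  227.2] jawdir -70.41 x [-0.     0.001 -1.   ] w 91.2 F [ 0.3  0.1 -0.4] T [-0.04 -0.02 -0.04] q [-72.  18.  90.   0.  72.  -1.]
delta cm [37.49 73.93 -6.72]
turn deg -27.59 rotvec to vertical [-0.0015 -0.0005 -0.    ] rz rad -0.4815
```

```bash
R='{"translation":[1.7,3.36,0],"delta_rot":[0,0,0.121]}'; true
python3 -m creep '[{"translation":[1.7,3.36,0],"delta_rot":[0,0,0.121]},{"translation":[1.7,3.36,0],"delta_rot":[0,0,0.121]},{"translation":[1.7,3.36,0],"delta_rot":[0,0,0.121]},{"translation":[1.7,3.36,0],"delta_rot":[0,0,0.121]},{"translation":[1.7,3.36,0],"delta_rot":[0,0,0.121]}]' -0.1 20
python3 -m creep '[{"translation":[1.7,3.36,0],"delta_rot":[0,0,0.121]},{"translation":[1.7,3.36,0],"delta_rot":[0,0,0.121]},{"translation":[1.7,3.36,0],"delta_rot":[0,0,0.121]},{"translation":[1.7,3.36,0],"delta_rot":[0,0,0.121]},{"translation":[1.7,3.36,0],"delta_rot":[0,0,0.121]}]'
python3 -c "
from h import *
info([567.5,198,160],82)"
```

```text
time_s: 0.52
ee_pos: [277.9, -371.9, 227.6]
ee_rot: [-122.4, 90.0, 112.2]
force: [0.5, 0.3, 0.4]
gripper_width: 60.6
time_s: 0.93
ee_pos: [362.9, -203.9, 227.8]
ee_rot: [-161.6, 90.0, 107.7]
force: [1.5, 1.2, -0.1]
gripper_width: 41.0
t 0.93 tcp [ 362.9 -203.9  227.8] jawdir -0.77 x [-0.  0. -1.] w 41.0 F [ 1.5  1.2 -0.1] T [-0.01 -0.08 -0.08] q [-31.   4. 108.   0.  68. -30.]
delta cm [20.46 40.19 -6.78]
turn deg 82.77 rotvec to vertical [-0.0001 -0.     -0.    ] rz rad 1.4446
```

```bash

python3 -m creep '[{"translation":[1.7,3.35,0],"delta_rot":[0,0,0.12]},{"translation":[1.7,3.35,0],"delta_rot":[0,0,0.12]},{"translation":[1.7,3.35,0],"delta_rot":[0,0,0.12]},{"translation":[1.7,3.35,0],"delta_rot":[0,0,0.12]},{"translation":[1.7,3.35,0],"delta_rot":[0,0,0.12]}]' 
python3 -m creep '[{"translation":[1.7,3.35,0],"delta_rot":[0,0,0.12]},{"translation":[1.7,3.35,0],"delta_rot":[0,0,0.12]},{"translation":[1.7,3.35,0],"delta_rot":[0,0,0.12]},{"translation":[1.7,3.35,0],"delta_rot":[0,0,0.12]},{"translation":[1.7,3.35,0],"delta_rot":[0,0,0.12]}]' 
python3 -m creep '[{"translation":[1.7,3.35,-1.5],"delta_rot":[0,0,0.12]},{"translation":[1.7,3.35,-1.5],"delta_rot":[0,0,0.12]},{"translation":[0,0,-1.8],"delta_rot":[0,0,0]},{"translation":[0,0,-1.8],"delta_rot":[0,0,0]},{"translation":[0,0,0],"delta_rot":[0,0,0]}]' 
python3 - <<'E'
from h import *
info([567.5,198,160],82)
for n in("side","top"):
    p,d=optics.grab_frame(n);np.savez(f"{n}1.npz",p=p,d=d)
    u,v=(234,245) if n=="side" else (189,188)
    cv2.imwrite(f"pics/{n}1c.png",cv2.resize(p[v-45:v+45,u-60:u+60,::-1],(640,480),interpolation=cv2.INTER_CUBIC))
E
```

```text
time_s: 1.35
ee_pos: [447.9, -36.3, 227.8]
ee_rot: [-123.2, 90.0, -179.6]
force: [0.9, -0.7, -0.5]
gripper_width: 41.0
time_s: 1.77
ee_pos: [532.9, 131.1, 227.6]
ee_rot: [-139.2, 90.0, -161.1]
force: [0.7, -0.9, 1.3]
gripper_width: 41.0
time_s: 2.18
ee_pos: [564.2, 196.2, 157.5]
ee_rot: [-153.7, 89.5, -162.2]
force: [-1.4, 0.3, 0.9]
gripper_width: 41.1
t 2.18 tcp [564.2 196.2 157.5] jawdir 81.49 x [-0.009 -0.003 -1.   ] w 41.1 F [-1.4  0.3  0.9] T [ 0.03 -0.1   0.02] q [ 18.  23.  92.   0.  65. -63.]
delta cm [0.33 0.18 0.25]
turn deg 0.51 rotvec to vertical [ 0.0027 -0.0086  0.    ] rz rad 0.0089
```

View pics/side1c.png

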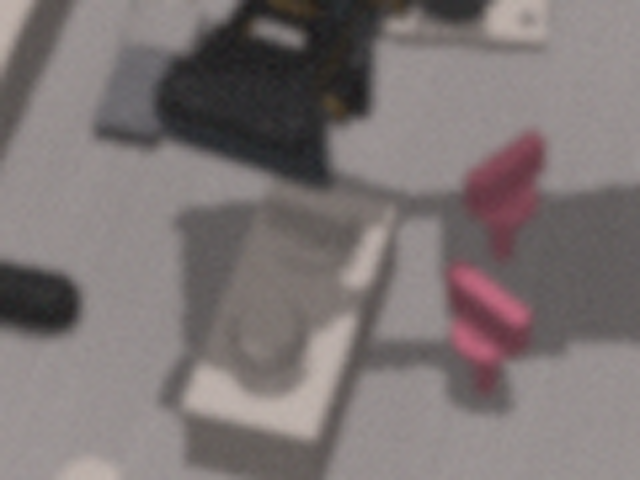

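View pics/top1c.png

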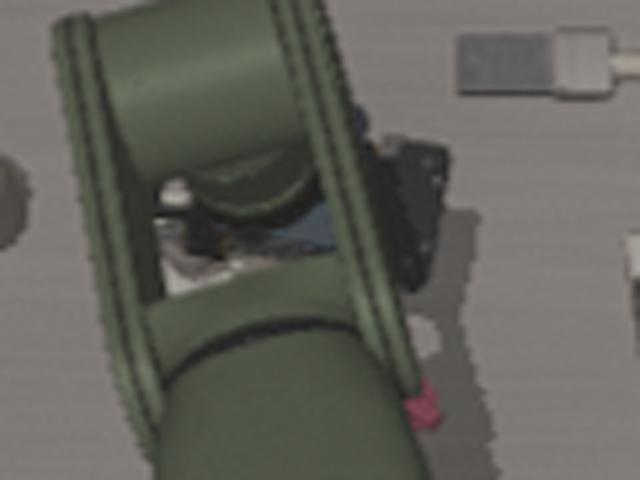

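```bash

python3 -m creep '[{"translation":[0.1,0.1,-2.0],"delta_rot":[0,0,0]},{"translation":[0,0,-2.0],"delta_rot":[0,0,0]},{"translation":[0,0,-1.8],"delta_rot":[0,0,0]},{"translation":[0,0,-1.0],"delta_rot":[0,0,0]},{"translation":[0,0,0],"delta_rot":[0,0,0]}]' 
python3 - <<'E'
from h import *
info([567.5,198,79],82)
E
```

```text
time_s: 2.7
ee_pos: [567.0, 196.6, 93.0]
ee_rot: [-154.7, 89.9, -163.3]
force: [-0.6, -0.6, -0.1]
gripper_width: 41.0
t 2.7 tcp [567.  196.6  93. ] jawdir 81.38 x [-0.002 -0.001 -1.   ] w 41.0 F [-0.6 -0.6 -0.1] T [ 0.04 -0.15  0.02] q [ 18.  27.  97.   0.  56. -63.]
delta cm [ 0.05  0.14 -1.4 ]
turn deg 0.62 rotvec to vertical [ 0.0007 -0.0023  0.    ] rz rad 0.0108
```

```bash

python3 -m creep '[{"translation":[0,0.1,-0.7],"delta_rot":[0,0,0]},{"translation":[0,0,-0.6],"delta_rot":[0,0,0]},{"translation":[0,0,0],"delta_rot":[0,0,0]}]' 
python3 -m creep '[{"translation":[0,0,0],"delta_rot":[0,0,0]},{"translation":[0,0,0],"delta_rot":[0,0,0]},{"translation":[0,0,0],"delta_rot":[0,0,0]},{"translation":[0,0,0],"delta_rot":[0,0,0]},{"translation":[0,0,0],"delta_rot":[0,0,0]}]' -1 45
python3 -m creep '[{"translation":[0,0,0],"delta_rot":[0,0,0]},{"translation":[0,0,0],"delta_rot":[0,0,0]},{"translation":[0,0,0],"delta_rot":[0,0,0]}]'
python3 - <<'E'
from h import *
info([567.5,198,79],82)
E
```

```text
time_s: 2.95
ee_pos: [567.7, 198.2, 80.8]
ee_rot: [177.0, 90.0, 168.4]
force: [-0.1, 0.2, 0.2]
gripper_width: 41.4
time_s: 3.37
ee_pos: [567.9, 198.2, 81.3]
ee_rot: [18.3, 90.0, 9.8]
force: [-0.2, -0.2, 1.5]
gripper_width: 11.7
time_s: 3.62
ee_pos: [567.9, 198.2, 81.3]
ee_rot: [23.9, 90.0, 15.3]
force: [-0.4, -0.6, 1.9]
gripper_width: 11.5
t 3.62 tcp [567.9 198.2  81.3] jawdir 81.42 x [ 0.  0. -1.] w 11.5 F [-0.4 -0.6  1.9] T [-0.02 -0.09  0.01] q [ 18.  28.  98.  -0.  55. -63.]
delta cm [-0.04 -0.02 -0.23]
turn deg 0.58 rotvec to vertical [-0.0001  0.0004  0.    ] rz rad 0.0102
```

```bash

python3 -m creep '[{"translation":[0,0,1.0],"delta_rot":[0,0,0]},{"translation":[0,0,2.5],"delta_rot":[0,0,0]},{"translation":[0,0,3],"delta_rot":[0,0,0]},{"translation":[0,0,3],"delta_rot":[0,0,0]},{"translation":[0,0,1.5],"delta_rot":[0,0,0]}]' 
python3 -m creep '[{"translation":[0,0,0],"delta_rot":[0,0,0]},{"translation":[-0.1,-2.5,0],"delta_rot":[0,0,-0.105]},{"translation":[-0.1,-2.5,0],"delta_rot":[0,0,-0.105]},{"translation":[-0.1,-2.5,0],"delta_rot":[0,0,-0.105]},{"translation":[-0.1,-2.5,0],"delta_rot":[0,0,-0.105]}]' 
python3 -m creep '[{"translation":[-0.1,-2.5,0],"delta_rot":[0,0,-0.105]},{"translation":[-0.1,-2.5,0],"delta_rot":[0,0,-0.105]},{"translation":[-0.1,-2.5,0],"delta_rot":[0,0,-0.105]},{"translation":[-0.1,-2.5,0],"delta_rot":[0,0,-0.105]},{"translation":[-0.1,-2.5,0],"delta_rot":[0,0,-0.105]}]' 
python3 -m creep '[{"translation":[-0.1,-2.5,0],"delta_rot":[0,0,-0.105]},{"translation":[-0.1,-2.5,0],"delta_rot":[0,0,-0.105]},{"translation":[-0.1,-2.5,0],"delta_rot":[0,0,-0.105]},{"translation":[0,0,0],"delta_rot":[0,0,0]},{"translation":[0,0,0],"delta_rot":[0,0,0]}]' 
python3 - <<'E'
from h import *
info([557,-106,190],9.3)
for n in("side","top"):
    p,d=optics.grab_frame(n);np.savez(f"{n}2.npz",p=p,d=d)
    u,v=(262,165) if n=="side" else (281,195)
    cv2.imwrite(f"pics/{n}2c.png",cv2.resize(p[v-45:v+45,u-60:u+60,::-1],(640,480),interpolation=cv2.INTER_CUBIC))
E
```

```text
time_s: 4.03
ee_pos: [569.0, 198.8, 195.2]
ee_rot: [29.4, 89.7, 20.8]
force: [0.9, 0.5, 0.2]
gripper_width: 11.7
time_s: 4.45
ee_pos: [562.6, 97.3, 189.5]
ee_rot: [-140.0, 89.8, -172.9]
force: [1.2, -0.1, -2.0]
gripper_width: 12.1
time_s: 4.87
ee_pos: [557.6, -27.8, 189.5]
ee_rot: [-124.2, 89.8, 172.7]
force: [0.5, 1.0, -1.7]
gripper_width: 11.7
time_s: 5.28
ee_pos: [554.9, -102.5, 189.6]
ee_rot: [-121.7, 89.8, 157.4]
force: [-1.0, 0.1, -1.4]
gripper_width: 11.9
t 5.28 tcp [ 554.9 -102.5  189.6] jawdir 9.15 x [-0.002  0.001 -1.   ] w 11.9 F [-1.   0.1 -1.4] T [-0.02 -0.11  0.04] q [-12.  19.  94.   0.  67. -21.]
delta cm [ 0.21 -0.35  0.04]
turn deg 0.15 rotvec to vertical [-0.001  -0.0024 -0.    ] rz rad 0.0027
```

View pics/side2c.png

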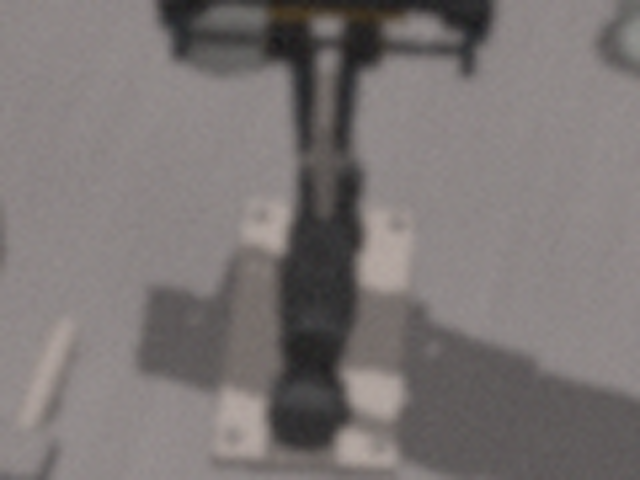

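View pics/top2c.png

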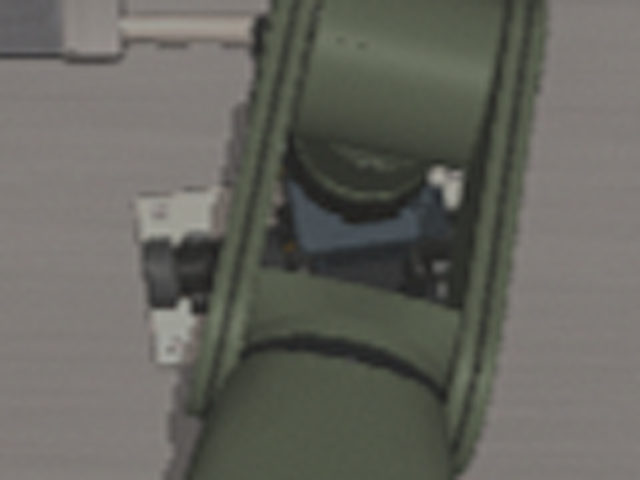

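```bash
python3 - <<'E'
from h import *
a=np.load("side2.npz")["p"];b=np.load("side0.npz")["p"]
f=lambda p:cv2.resize(p[110:200,230:295,::-1],(390,540),interpolation=cv2.INTER_CUBIC)
m=np.hstack([f(a),f(b)]);m=cv2.convertScaleAbs(m,alpha=1.4)
cv2.imwrite("pics/cmp2.png",m)
ax=np.array([557,-106,0.]);tc=np.array([554.9,-102.5,0]);zt=189.6-76.3
for z in(0,20,45,50,56,60,90): print("plug",z,proj("side",tc+[0,0,zt+z]).round(1))
print("rim",proj("side",ax+[0,0,75]),proj("top",ax+[0,0,75]))
E
```

```text
plug 0 [[261.8 159.6]]
plug 20 [[261.9 155. ]]
plug 45 [[262. 149.]]
plug 50 [[262.  147.8]]
plug 56 [[262.1 146.3]]
plug 60 [[262.1 145.3]]
plug 90 [[262.2 137.9]]
rim [[261.22947222 167.44454325]] [[280.74912536 194.86879166]]
```

View pics/cmp2.png

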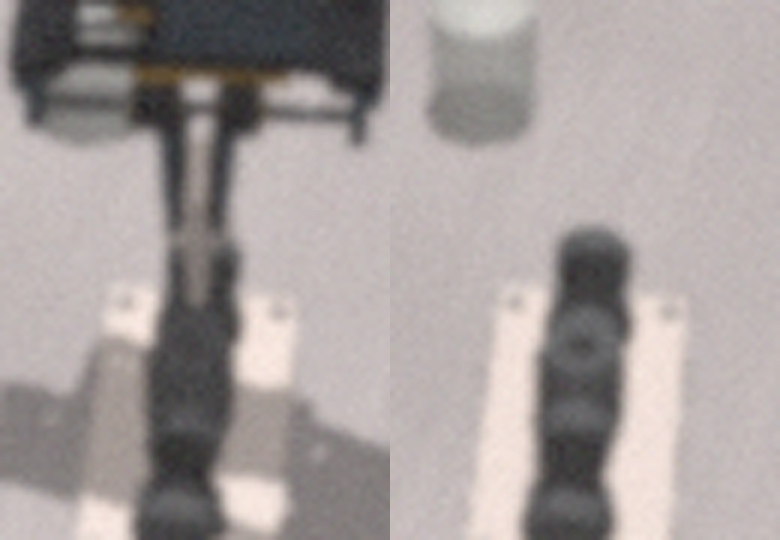

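```bash
python3 - <<'E'
from h import *
for n,(u,v),r in(("top",(280.7,194.9),12),("side",(261.3,167),12)):
    f=np.load(n+"0.npz");g=f["p"].mean(2);W=cloud(n,f["d"])
    u0,v0=int(u)-r,int(v)-r
    c=g[v0:v0+2*r,u0:u0+2*r]
    print(n,u0,v0);print(c[6:18,4:21].round(0).astype(int))
    z=W[v0:v0+2*r,u0:u0+2*r,2];m=(abs(z-75)<5)
    vv,uu=np.where(m);P=W[v0:v0+2*r,u0:u0+2*r][m];
    # silhouette of rim: extents
    h=cv2.convexHull(np.c_[uu+u0,vv+v0].astype(np.float32));
    e=cv2.fitEllipse(h) ;print("ell",e,ray(n,e[0],75),"meanpx",uu.mean()+u0,vv.mean()+v0)
    rr=np.hypot(*(np.indices(c.shape)-r).astype(float))
    d=(c<np.percentile(c[rr<8],12))&(rr<6)
    y,x=np.where(d);print("dark",x.mean()+u0,y.mean()+v0,ray(n,[x.mean()+u0,y.mean()+v0],75))
E
```

```text
top 268 182
[[147 146 146 147 147 148 151 133 117 124 124 127 143 150 150 149 150]
 [147 147 148 147 150 133 103  91  88  92  92  93 107 130 147 140 119]
 [147 148 148 151 127  94  83  83  84  85  85  84  86  94 115 100  69]
 [150 150 152 127  90  84  85  87  87  87  86  88  85  84  91  72  56]
 [ 91 131 146 104  74  86  87  89  82  70  75  85  88  87  86  75  66]
 [ 55  97 103  78  79  87  87  77  62  53  53  61  80  87  88  85  77]
 [ 64  67  59  72  86  86  86  68  49  49  47  48  70  85  88  88  76]
 [ 71  64  52  75  89  89  87  67  47  48  48  45  66  86  88  88  78]
 [ 76  74  62  69  85  88  87  78  72  62  49  45  72  87  87  89  73]
 [ 82  80  65  60  80  88  88  88  75  71  65  74  85  88  87  83  66]
 [ 83  83  67  51  76  89  89  89  85  85  85  86  88  87  88  78  57]
 [ 78  80  65  51  59  80  90  87  88  87  89  88  89  88  82  63  48]]
ell ((281.0881042480469, 195.05531311035156), (12.837315559387207, 14.002163887023926), 166.7311248779297) [[ 556.41107365 -107.11004244   75.        ]] meanpx 280.8703703703704 195.12962962962962
dark 281.2857142857143 194.57142857142
[... 472 characters left out ...]
 79  76  73  93]
 [157 139 112  87  77  70  66  57  56  51  58  68  71  74  75  89 110]
 [149 125  97  80  74  70  68  62  59  61  59  67  74  75  77 100 123]
 [140 111  80  72  71  72  70  69  66  63  69  71  73  75  75  96 128]
 [139 107  78  61  71  72  71  73  72  71  73  72  70  66  71  93 128]
 [138 111  74  60  59  64  70  72  69  71  69  67  64  62  65  92 128]
 [138 108  73  53  56  58  60  64  66  62  63  62  57  58  65  91 125]]
ell ((261.0237121582031, 168.54257202148438), (11.28705883026123, 14.03348445892334), 91.63883209228516) [[ 556.49043723 -100.99356791   75.        ]] meanpx 260.9901960784314 168.0392156862745
dark 261.5 167.0 [[ 556.62520864 -108.17872994   75.        ]]
```

```bash

python3 -m creep '[{"translation":[0.2,-0.4,-1.0],"delta_rot":[0,0,0]},{"translation":[0,0,-1.2],"delta_rot":[0,0,0]},{"translation":[0,0,-1.0],"delta_rot":[0,0,0]},{"translation":[0,0,0],"delta_rot":[0,0,0]},{"translation":[0,0,0],"delta_rot":[0,0,0]}]' 
python3 - <<'E'
from h import *
info([557,-106.3,155],9.3)
p,d=optics.grab_frame("side");np.savez(f"side3.npz",p=p,d=d)
cv2.imwrite("pics/side3c.png",cv2.convertScaleAbs(cv2.resize(p[125:200,230:295,::-1],(520,600),interpolation=cv2.INTER_CUBIC),alpha=1.4))
E
```

```text
time_s: 5.8
ee_pos: [557.3, -105.1, 157.9]
ee_rot: [-114.1, 89.9, 165.2]
force: [0.4, -0.2, -1.9]
gripper_width: 11.6
t 5.8 tcp [ 557.3 -105.1  157.9] jawdir 9.29 x [-0.002  0.001 -1.   ] w 11.6 F [ 0.4 -0.2 -1.9] T [-0.02 -0.12  0.  ] q [-12.  21.  97.   0.  63. -21.]
delta cm [-0.03 -0.12 -0.29]
turn deg 0.01 rotvec to vertical [-0.0005 -0.002  -0.    ] rz rad 0.0002
```

View pics/side3c.png

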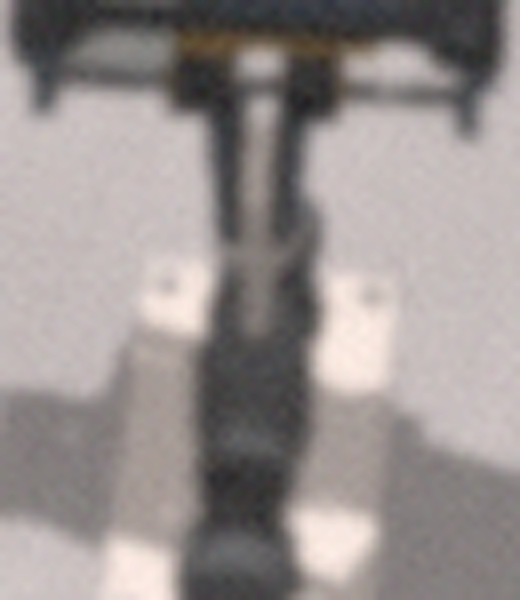

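```bash

python3 -m creep '[{"translation":[0,-0.05,-0.3],"delta_rot":[0,0,0]},{"translation":[0,0,-0.3],"delta_rot":[0,0,0]},{"translation":[0,0,-0.3],"delta_rot":[0,0,0]},{"translation":[0,0,-0.3],"delta_rot":[0,0,0]},{"translation":[0,0,0],"delta_rot":[0,0,0]}]' 
python3 -c "
from h import *
info([557,-106.3,108],9.3)"
```

```text
time_s: 6.27
ee_pos: [557.3, -106.2, 146.3]
ee_rot: [-114.9, 89.9, 164.4]
force: [0.1, -0.0, -1.1]
gripper_width: 11.9
t 6.27 tcp [ 557.3 -106.2  146.3] jawdir 9.22 x [-0.001  0.    -1.   ] w 11.9 F [ 0.1 -0.  -1.1] T [-0.06 -0.18 -0.  ] q [-12.  21.  98.   0.  61. -21.]
delta cm [-0.03 -0.01 -3.83]
turn deg 0.08 rotvec to vertical [-0.0003 -0.0011 -0.    ] rz rad 0.0014
```

```bash

python3 -m creep '[{"translation":[0,0,-0.3],"delta_rot":[0,0,0]},{"translation":[0,0,-0.3],"delta_rot":[0,0,0]},{"translation":[0,0,-0.3],"delta_rot":[0,0,0]},{"translation":[0,0,-0.3],"delta_rot":[0,0,0]},{"translation":[0,0,0],"delta_rot":[0,0,0]}]' 
python3 -c "
from h import *
info([557,-106.3,108],9.3)"
```

```text
time_s: 6.68
ee_pos: [557.3, -106.2, 134.2]
ee_rot: [-113.0, 89.9, 166.2]
force: [-0.8, 0.1, -1.5]
gripper_width: 11.6
t 6.68 tcp [ 557.3 -106.2  134.2] jawdir 9.22 x [-0.001  0.    -1.   ] w 11.6 F [-0.8  0.1 -1.5] T [ 0.02 -0.07  0.06] q [-12.  22.  99.   0.  60. -21.]
delta cm [-0.03 -0.01 -2.62]
turn deg 0.08 rotvec to vertical [-0.0003 -0.0014 -0.    ] rz rad 0.0014
```

```bash

python3 -m creep '[{"translation":[0,0,-0.2],"delta_rot":[0,0,0]},{"translation":[0,0,-0.2],"delta_rot":[0,0,0]},{"translation":[0,0,-0.2],"delta_rot":[0,0,0]},{"translation":[0,0,-0.2],"delta_rot":[0,0,0]},{"translation":[0,0,0],"delta_rot":[0,0,0]}]' 
python3 -m creep '[{"translation":[0,0,-0.2],"delta_rot":[0,0,0]},{"translation":[0,0,-0.2],"delta_rot":[0,0,0]},{"translation":[0,0,-0.2],"delta_rot":[0,0,0]},{"translation":[0,0,0],"delta_rot":[0,0,0]}]' 
python3 -c "
from h import *
info([557,-106.3,108],9.3)"
```

```text
time_s: 7.1
ee_pos: [557.5, -106.2, 126.5]
ee_rot: [-114.0, 90.0, 165.3]
force: [-0.1, -1.1, -1.0]
gripper_width: 11.7
time_s: 7.43
ee_pos: [557.5, -106.2, 120.5]
ee_rot: [-111.3, 90.0, 167.9]
force: [-0.1, -0.4, -1.6]
gripper_width: 12.1
t 7.43 tcp [ 557.5 -106.2  120.5] jawdir 9.23 x [-0.001  0.    -1.   ] w 12.1 F [-0.1 -0.4 -1.6] T [-0.   -0.09  0.03] q [-12.  23. 100.   0.  58. -21.]
delta cm [-0.05 -0.01 -1.25]
turn deg 0.07 rotvec to vertical [-0.0002 -0.0008 -0.    ] rz rad 0.0013
```

```bash

python3 -m creep '[{"translation":[0,0,-0.15],"delta_rot":[0,0,0]},{"translation":[0,0,-0.15],"delta_rot":[0,0,0]},{"translation":[0,0,-0.1],"delta_rot":[0,0,0]},{"translation":[0,0,0],"delta_rot":[0,0,0]}]' 
python3 -m creep '[{"translation":[0,0,-0.1],"delta_rot":[0,0,0]},{"translation":[0,0,-0.1],"delta_rot":[0,0,0]},{"translation":[0,0,-0.1],"delta_rot":[0,0,0]},{"translation":[0,0,0],"delta_rot":[0,0,0]}]' 
python3 -c "
from h import *
info([557,-106.3,108],9.3)"
```

```text
time_s: 7.77
ee_pos: [557.6, -106.2, 116.7]
ee_rot: [-116.9, 90.0, 162.4]
force: [0.4, -0.1, -1.2]
gripper_width: 11.6
time_s: 8.1
ee_pos: [557.7, -106.2, 113.8]
ee_rot: [136.4, 90.0, 55.6]
force: [-0.1, -0.4, -1.3]
gripper_width: 11.6
t 8.1 tcp [ 557.7 -106.2  113.8] jawdir 9.23 x [ 0.  0. -1.] w 11.6 F [-0.1 -0.4 -1.3] T [-0.04 -0.13 -0.06] q [-12.  23. 100.   0.  57. -21.]
delta cm [-0.07 -0.01 -0.58]
turn deg 0.07 rotvec to vertical [-0.0001  0.0001  0.    ] rz rad 0.0013
```

```bash

python3 -m creep '[{"translation":[0,0,-0.1],"delta_rot":[0,0,0]},{"translation":[0,0,-0.1],"delta_rot":[0,0,0]},{"translation":[0,0,0],"delta_rot":[0,0,0]}]' 
python3 -m creep '[{"translation":[0,0,-0.08],"delta_rot":[0,0,0]},{"translation":[0,0,-0.08],"delta_rot":[0,0,0]},{"translation":[0,0,0],"delta_rot":[0,0,0]}]' 
python3 -c "
from h import *
info([557,-106.3,108],9.3)"
```

```text
time_s: 8.35
ee_pos: [557.8, -106.2, 111.9]
ee_rot: [102.3, 90.0, 21.5]
force: [0.5, 0.0, -1.4]
gripper_width: 11.8
time_s: 8.6
ee_pos: [557.9, -106.2, 110.3]
ee_rot: [99.6, 90.0, 18.8]
force: [1.1, 0.9, -0.7]
gripper_width: 11.6
t 8.6 tcp [ 557.9 -106.2  110.3] jawdir 9.22 x [ 0.  0. -1.] w 11.6 F [ 1.1  0.9 -0.7] T [ 0.09 -0.26 -0.01] q [-12.  23. 100.   0.  56. -21.]
delta cm [-0.09 -0.01 -0.23]
turn deg 0.08 rotvec to vertical [-0.0001  0.0004  0.    ] rz rad 0.0014
```

```bash

python3 -m creep '[{"translation":[0,0,-0.05],"delta_rot":[0,0,0]},{"translation":[0,0,-0.05],"delta_rot":[0,0,0]},{"translation":[0,0,0],"delta_rot":[0,0,0]}]' 
python3 -m creep '[{"translation":[0,0,-0.05],"delta_rot":[0,0,0]},{"translation":[0,0,0],"delta_rot":[0,0,0]}]' 
python3 -c "
from h import *
info([557,-106.3,108],9.3)"
```

```text
time_s: 8.85
ee_pos: [558.0, -106.2, 109.4]
ee_rot: [92.2, 90.0, 11.5]
force: [1.4, 1.2, -0.9]
gripper_width: 11.8
time_s: 9.02
ee_pos: [557.9, -106.2, 108.9]
ee_rot: [93.8, 90.0, 13.0]
force: [1.3, 0.9, -0.2]
gripper_width: 11.8
t 9.02 tcp [ 557.9 -106.2  108.9] jawdir 9.22 x [ 0.001  0.    -1.   ] w 11.8 F [ 1.3  0.9 -0.2] T [ 0.27 -0.37 -0.03] q [-12.  23. 100.   0.  56. -21.]
delta cm [-0.09 -0.01 -0.09]
turn deg 0.08 rotvec to vertical [-0.0001  0.0006  0.    ] rz rad 0.0014
```

```bash

python3 -m creep '[{"translation":[0.03,0.03,-0.05],"delta_rot":[0,0,0]},{"translation":[0,0,0],"delta_rot":[0,0,0]}]' 
python3 -m creep '[{"translation":[0,0,-0.05],"delta_rot":[0,0,0]},{"translation":[0,0,0],"delta_rot":[0,0,0]}]' 
python3 -c "
from h import *
info([557,-106.3,108],9.3)"
```

```text
time_s: 9.18
ee_pos: [558.0, -106.0, 108.3]
ee_rot: [-12.6, 90.0, -93.4]
force: [1.3, -0.4, -0.3]
gripper_width: 11.7
time_s: 9.35
ee_pos: [558.0, -106.1, 107.8]
ee_rot: [18.3, 90.0, -62.5]
force: [0.5, -0.8, 0.1]
gripper_width: 11.3
t 9.35 tcp [ 558.  -106.1  107.8] jawdir 9.22 x [ 0. -0. -1.] w 11.3 F [ 0.5 -0.8  0.1] T [ 0.07 -0.29  0.01] q [-12.  23. 100.  -0.  56. -21.]
delta cm [-0.1  -0.02  0.02]
turn deg 0.08 rotvec to vertical [0.0001 0.0001 0.    ] rz rad 0.0013
```

Tip should now be near the loose seat. I'll go on in small steps until the vertical force builds.

```bash

python3 -m creep '[{"translation":[0,0,-0.05],"delta_rot":[0,0,0]},{"translation":[0,0,0],"delta_rot":[0,0,0]}]' 
python3 -m creep '[{"translation":[0,0,-0.05],"delta_rot":[0,0,0]},{"translation":[0,0,0],"delta_rot":[0,0,0]}]' 
python3 -m creep '[{"translation":[0,0,-0.03],"delta_rot":[0,0,0]},{"translation":[0,0,0],"delta_rot":[0,0,0]}]' 
python3 -c "
from h import *
info([557,-106.3,108],9.3)"
```

```text
time_s: 9.52
ee_pos: [558.1, -106.0, 107.3]
ee_rot: [43.3, 90.0, -37.4]
force: [1.0, -1.0, -1.4]
gripper_width: 11.8
time_s: 9.68
ee_pos: [558.1, -106.0, 106.9]
ee_rot: [46.3, 90.0, -34.5]
force: [0.8, 0.3, -0.9]
gripper_width: 12.0
time_s: 9.85
ee_pos: [558.1, -106.0, 106.7]
ee_rot: [57.3, 90.0, -23.4]
force: [0.9, 0.6, 1.2]
gripper_width: 11.8
t 9.85 tcp [ 558.1 -106.   106.7] jawdir 9.23 x [ 0. -0. -1.] w 11.8 F [0.9 0.6 1.2] T [-0.05 -0.23 -0.02] q [-12.  24. 101.  -0.  56. -21.]
delta cm [-0.11 -0.03  0.13]
turn deg 0.07 rotvec to vertical [0.0001 0.0002 0.    ] rz rad 0.0013
```

```bash

python3 -m creep '[{"translation":[0,0,-0.03],"delta_rot":[0,0,0]},{"translation":[0,0,0],"delta_rot":[0,0,0]}]' 
python3 -m creep '[{"translation":[0,0,-0.03],"delta_rot":[0,0,0]},{"translation":[0,0,0],"delta_rot":[0,0,0]}]' 
python3 -c "
from h import *
info([557,-106.3,108],9.3)"
```

```text
time_s: 10.02
ee_pos: [558.1, -106.0, 106.5]
ee_rot: [54.4, 90.0, -26.3]
force: [-0.4, -0.4, 0.9]
gripper_width: 11.6
time_s: 10.18
ee_pos: [558.1, -106.0, 106.2]
ee_rot: [57.9, 90.0, -22.8]
force: [-0.8, -0.1, 2.3]
gripper_width: 12.1
t 10.18 tcp [ 558.1 -106.   106.2] jawdir 9.23 x [ 0. -0. -1.] w 12.1 F [-0.8 -0.1  2.3] T [-0.08 -0.16  0.01] q [-12.  24. 101.  -0.  56. -21.]
delta cm [-0.11 -0.03  0.18]
turn deg 0.07 rotvec to vertical [0.0002 0.0004 0.    ] rz rad 0.0013
```

```bash

python3 -m creep '[{"translation":[0,0,-0.03],"delta_rot":[0,0,0]},{"translation":[0,0,0],"delta_rot":[0,0,0]}]' 
python3 -m creep '[{"translation":[0,0,-0.03],"delta_rot":[0,0,0]},{"translation":[0,0,0],"delta_rot":[0,0,0]}]' 
python3 -m creep '[{"translation":[0,0,-0.03],"delta_rot":[0,0,0]},{"translation":[0,0,0],"delta_rot":[0,0,0]}]' 
python3 -c "
from h import *
info([557,-106.3,108],9.3)"
```

```text
time_s: 10.35
ee_pos: [558.1, -106.0, 106.0]
ee_rot: [59.3, 90.0, -21.4]
force: [-1.2, -1.0, 4.5]
gripper_width: 11.6
time_s: 10.52
ee_pos: [558.1, -106.0, 105.7]
ee_rot: [63.9, 90.0, -16.9]
force: [-0.7, 0.7, 4.3]
gripper_width: 11.5
time_s: 10.68
ee_pos: [558.1, -106.0, 105.5]
ee_rot: [58.9, 90.0, -21.9]
force: [-0.3, -0.3, 5.3]
gripper_width: 12.0
t 10.68 tcp [ 558.1 -106.   105.5] jawdir 9.23 x [ 0. -0. -1.] w 12.0 F [-0.3 -0.3  5.3] T [-0.01  0.11  0.03] q [-12.  24. 101.  -0.  56. -21.]
delta cm [-0.11 -0.03  0.25]
turn deg 0.07 rotvec to vertical [0.0002 0.0005 0.    ] rz rad 0.0013
```

```bash

python3 -m creep '[{"translation":[0,0,-0.04],"delta_rot":[0,0,0]},{"translation":[0,0,-0.04],"delta_rot":[0,0,0]},{"translation":[0,0,0],"delta_rot":[0,0,0]}]' 
python3 -m creep '[{"translation":[0,0,-0.03],"delta_rot":[0,0,-0.03]},{"translation":[0,0,-0.01],"delta_rot":[0,0,-0.04]},{"translation":[0,0,-0.01],"delta_rot":[0,0,-0.04]}]' 
python3 -c "
from h import *
info([557,-106.3,108],9.3)"
```

```text
time_s: 10.93
ee_pos: [558.1, -106.0, 105.1]
ee_rot: [61.4, 90.0, -19.4]
force: [-1.3, -0.1, 8.5]
gripper_width: 12.1
time_s: 11.18
ee_pos: [558.3, -106.0, 104.6]
ee_rot: [74.8, 89.9, -12.3]
force: [-0.3, 0.8, 7.6]
gripper_width: 12.0
t 11.18 tcp [ 558.3 -106.   104.6] jawdir 2.83 x [ 0.001 -0.    -1.   ] w 12.0 F [-0.3  0.8  7.6] T [-0.    0.09  0.06] q [-12.  24. 101.  -0.  56. -15.]
delta cm [-0.13 -0.03  0.34]
turn deg 6.47 rotvec to vertical [0.0002 0.001  0.    ] rz rad 0.113
```

```bash

python3 -m creep '[{"translation":[0,0,-0.03],"delta_rot":[0,0,-0.04]},{"translation":[0,0,-0.03],"delta_rot":[0,0,-0.04]},{"translation":[0,0,-0.03],"delta_rot":[0,0,-0.04]},{"translation":[0,0,-0.03],"delta_rot":[0,0,-0.04]}]' - 60
python3 -c "
from h import *
info([557,-106.3,108],9.3)"
```

```text
time_s: 11.52
ee_pos: [558.6, -106.0, 103.9]
ee_rot: [83.4, 89.9, -12.9]
force: [-0.9, 0.9, 11.7]
gripper_width: 11.4
t 11.52 tcp [ 558.6 -106.   103.9] jawdir -6.33 x [ 0.002 -0.    -1.   ] w 11.4 F [-0.9  0.9 11.7] T [0.09 0.25 0.13] q [-12.  24. 101.  -0.  55.  -6.]
delta cm [-0.16 -0.03  0.41]
turn deg 15.63 rotvec to vertical [0.0004 0.0018 0.    ] rz rad 0.2728
```

```bash

python3 -m creep '[{"translation":[-0.02,0,-0.01],"delta_rot":[0,0,-0.05]},{"translation":[0,0,-0.02],"delta_rot":[0,0,-0.05]},{"translation":[0,0,-0.02],"delta_rot":[0,0,-0.05]},{"translation":[0,0,-0.02],"delta_rot":[0,0,-0.05]}]' 
python3 -c "
from h import *
info([557,-106.3,108],9.3)"
```

```text
time_s: 11.85
ee_pos: [558.8, -106.1, 103.5]
ee_rot: [95.5, 89.8, -12.3]
force: [-0.9, 0.4, 12.1]
gripper_width: 11.7
t 11.85 tcp [ 558.8 -106.1  103.5] jawdir -17.81 x [ 0.003 -0.001 -1.   ] w 11.7 F [-0.9  0.4 12.1] T [0.04 0.21 0.14] q [-12.  24. 101.  -0.  55.   6.]
delta cm [-0.18 -0.02  0.45]
turn deg 27.11 rotvec to vertical [0.0006 0.0029 0.    ] rz rad 0.4732
```

```bash

python3 -m creep '[{"translation":[-0.02,0,-0.02],"delta_rot":[0,0,-0.06]},{"translation":[0,0,-0.02],"delta_rot":[0,0,-0.06]},{"translation":[0,0,-0.02],"delta_rot":[0,0,-0.06]},{"translation":[0,0,-0.02],"delta_rot":[0,0,-0.06]}]' 
python3 -m creep '[{"translation":[-0.02,0,-0.02],"delta_rot":[0,0,-0.06]},{"translation":[0,0,-0.02],"delta_rot":[0,0,-0.06]},{"translation":[0,0,-0.02],"delta_rot":[0,0,-0.06]},{"translation":[0,0,-0.02],"delta_rot":[0,0,-0.06]}]' 
python3 -c "
from h import *
info([557,-106.3,108],9.3)"
```

```text
time_s: 12.18
ee_pos: [559.1, -106.2, 103.1]
ee_rot: [107.6, 89.8, -13.9]
force: [-0.5, -0.7, 12.3]
gripper_width: 11.5
time_s: 12.52
ee_pos: [559.4, -106.5, 102.6]
ee_rot: [118.3, 89.7, -17.0]
force: [-1.3, -0.9, 14.1]
gripper_width: 11.4
t 12.52 tcp [ 559.4 -106.5  102.6] jawdir -45.32 x [ 0.005 -0.002 -1.   ] w 11.4 F [-1.3 -0.9 14.1] T [-0.07  0.06  0.25] q [-12.  24. 101.  -0.  55.  33.]
delta cm [-0.24  0.02  0.54]
turn deg 54.62 rotvec to vertical [0.0016 0.0053 0.    ] rz rad 0.9533
```

```bash

python3 -m creep '[{"translation":[-0.02,0,0],"delta_rot":[0,0,-0.06]},{"translation":[0,0,-0.01],"delta_rot":[0,0,-0.06]},{"translation":[0,0,-0.01],"delta_rot":[0,0,-0.06]},{"translation":[0,0,-0.01],"delta_rot":[0,0,-0.06]}]' 
python3 -c "
from h import *
info([557,-106.3,108],9.3)"
```

```text
time_s: 12.85
ee_pos: [559.5, -106.7, 102.4]
ee_rot: [129.1, 89.6, -20.0]
force: [-0.7, -1.4, 12.6]
gripper_width: 11.4
t 12.85 tcp [ 559.5 -106.7  102.4] jawdir -59.05 x [ 0.006 -0.002 -1.   ] w 11.4 F [-0.7 -1.4 12.6] T [-0.27 -0.05  0.24] q [-12.  24. 101.  -0.  55.  47.]
delta cm [-0.25  0.04  0.56]
turn deg 68.35 rotvec to vertical [0.0023 0.0062 0.    ] rz rad 1.193
```

```bash

python3 -m creep '[{"translation":[-0.02,0,-0.02],"delta_rot":[0,0.001,-0.06]},{"translation":[0,0,-0.02],"delta_rot":[0,0.001,-0.06]},{"translation":[0,0,-0.02],"delta_rot":[0,0.001,-0.06]},{"translation":[0,0,-0.01],"delta_rot":[0,0.001,-0.06]}]' 
python3 -m creep '[{"translation":[-0.02,0.01,-0.02],"delta_rot":[0,0,-0.06]},{"translation":[0,0,-0.02],"delta_rot":[0,0,-0.06]},{"translation":[0,0,-0.01],"delta_rot":[0,0,-0.06]},{"translation":[0,0,0],"delta_rot":[0,0,-0.04]}]' 
python3 -c "
from h import *
info([557,-106.3,108],9.3)"
```

```text
time_s: 13.18
ee_pos: [559.9, -107.1, 102.1]
ee_rot: [127.0, 89.7, -35.8]
force: [1.2, -1.4, 14.5]
gripper_width: 11.4
time_s: 13.52
ee_pos: [559.9, -107.5, 101.9]
ee_rot: [144.7, 89.7, -30.7]
force: [0.9, -3.3, 13.9]
gripper_width: 11.6
t 13.52 tcp [ 559.9 -107.5  101.9] jawdir -85.36 x [ 0.004 -0.003 -1.   ] w 11.6 F [ 0.9 -3.3 13.9] T [-0.67 -0.08  0.29] q [-12.  24. 101.  -0.  55.  73.]
delta cm [-0.29  0.12  0.61]
turn deg -85.34 rotvec to vertical [0.0026 0.0044 0.    ] rz rad -1.4894
```

```bash

python3 -m creep '[{"translation":[0,-0.05,-0.01],"delta_rot":[0,0,-0.06]},{"translation":[0,-0.02,-0.01],"delta_rot":[0,0,-0.06]},{"translation":[0,-0.01,-0.02],"delta_rot":[0,0,-0.06]},{"translation":[0,-0.01,-0.01],"delta_rot":[0,0,-0.06]}]' 
python3 -m creep '[{"translation":[0,-0.01,-0.02],"delta_rot":[0,0,-0.06]},{"translation":[-0.01,-0.01,-0.01],"delta_rot":[0,0,-0.06]},{"translation":[0,-0.01,-0.02],"delta_rot":[0,0,-0.06]},{"translation":[0,0,0],"delta_rot":[0,0,-0.04]}]' 
python3 -c "
from h import *
info([557,-106.3,108],9.3)"
```

```text
time_s: 13.85
ee_pos: [559.9, -108.0, 101.6]
ee_rot: [177.0, 89.7, -12.1]
force: [1.3, -2.1, 16.0]
gripper_width: 11.6
time_s: 14.18
ee_pos: [559.7, -108.4, 101.3]
ee_rot: [-163.8, 89.7, -5.6]
force: [-1.7, -2.0, 17.7]
gripper_width: 11.6
t 14.18 tcp [ 559.7 -108.4  101.3] jawdir -111.72 x [ 0.005 -0.001 -1.   ] w 11.6 F [-1.7 -2.  17.7] T [-0.42  0.13  0.34] q [-12.  24. 101.   0.  55. 100.]
delta cm [-0.27  0.21  0.67]
turn deg -58.98 rotvec to vertical [0.0005 0.0053 0.    ] rz rad -1.0294
```

```bash

python3 -m creep '[{"translation":[0,0,0.08],"delta_rot":[0,0,0]},{"translation":[0,0,0],"delta_rot":[0,0,0]}]' 
python3 - <<'E'
from h import *
info()
p,d=optics.grab_frame("side");np.savez(f"side4.npz",p=p,d=d)
cv2.imwrite("pics/side4c.png",cv2.convertScaleAbs(cv2.resize(p[125:200,230:295,::-1],(520,600),interpolation=cv2.INTER_CUBIC),alpha=1.4))
E
```

```text
time_s: 14.35
ee_pos: [559.7, -108.3, 101.5]
ee_rot: [-161.1, 89.7, -2.8]
force: [0.5, -2.2, 13.9]
gripper_width: 11.7
t 14.35 tcp [ 559.7 -108.3  101.5] jawdir -111.65 x [ 0.005 -0.    -1.   ] w 11.7 F [ 0.5 -2.2 13.9] T [-0.49 -0.16 -0.03] q [-12.  24. 101.   0.  55.  99.]
```

View pics/side4c.png

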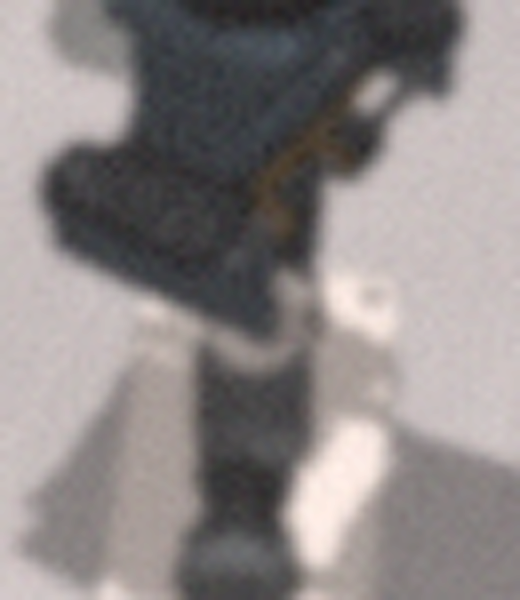

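```bash

python3 -m creep '[{"translation":[0,-0.01,0],"delta_rot":[0,0,0.06]},{"translation":[0,0.01,0],"delta_rot":[0,0,0.06]},{"translation":[0,0.01,-0.01],"delta_rot":[0,0,0.06]},{"translation":[0,0.01,-0.01],"delta_rot":[0,0,0.06]}]' 
python3 -c "
from h import *
info()"
```

```text
time_s: 14.73
ee_pos: [559.8, -108.0, 101.3]
ee_rot: [-176.1, 89.7, -3.9]
force: [1.4, -1.9, 15.3]
gripper_width: 11.8
t 14.73 tcp [ 559.8 -108.   101.3] jawdir -97.8 x [ 0.005 -0.    -1.   ] w 11.8 F [ 1.4 -1.9 15.3] T [-0.41 -0.08 -0.39] q [-12.  24. 101.   0.  55.  86.]
```

```bash

python3 -m creep '[{"translation":[0,0.01,0],"delta_rot":[0,0,0.06]},{"translation":[0,0.01,0],"delta_rot":[0,0,0.06]},{"translation":[0,0.01,0],"delta_rot":[0,0,0.06]},{"translation":[0,0.01,0],"delta_rot":[0,0,0.06]}]' 
python3 -m creep '[{"translation":[0,0.01,0],"delta_rot":[0,0,0.06]},{"translation":[0,0.01,0],"delta_rot":[0,0,0.06]},{"translation":[0,0.01,-0.01],"delta_rot":[0,0,0.06]},{"translation":[0,0.01,0],"delta_rot":[0,0,0.06]}]' 
python3 -m creep '[{"translation":[0,0.01,0],"delta_rot":[0,0,0.06]},{"translation":[0,0.01,0],"delta_rot":[0,0,0.06]},{"translation":[0,0.01,-0.01],"delta_rot":[0,0,0.06]},{"translation":[-0.02,0.01,0],"delta_rot":[0,0,0.06]}]' 
python3 -c "
from h import *
info()"
```

```text
time_s: 15.07
ee_pos: [559.9, -107.5, 101.3]
ee_rot: [160.8, 89.7, -13.3]
force: [1.6, -1.7, 14.2]
gripper_width: 11.9
time_s: 15.4
ee_pos: [559.8, -107.1, 101.2]
ee_rot: [136.1, 89.7, -24.2]
force: [1.6, -1.6, 13.0]
gripper_width: 11.7
time_s: 15.73
ee_pos: [559.6, -106.7, 101.0]
ee_rot: [113.8, 89.7, -32.7]
force: [2.0, -1.6, 13.2]
gripper_width: 11.7
t 15.73 tcp [ 559.6 -106.7  101. ] jawdir -56.57 x [ 0.004 -0.003 -1.   ] w 11.7 F [ 2.  -1.6 13.2] T [-0.37 -0.19 -0.36] q [-12.  24. 101.  -0.  55.  45.]
```

```bash

python3 -m creep '[{"translation":[0,0.01,-0.01],"delta_rot":[0,0,0.06]},{"translation":[0,0.01,-0.01],"delta_rot":[0,0,0.06]},{"translation":[-0.01,0.01,0],"delta_rot":[0,0,0.06]},{"translation":[0,0.01,0],"delta_rot":[0,0,0.06]}]' 
python3 -m creep '[{"translation":[0,0.01,-0.01],"delta_rot":[0,0,0.06]},{"translation":[-0.01,0.01,-0.01],"delta_rot":[0,0,0.06]},{"translation":[-0.01,0.01,0],"delta_rot":[0,0,0.06]},{"translation":[0,0.01,0],"delta_rot":[0,0,0.06]}]' 
python3 -c "
from h import *
info()"
```

```text
time_s: 16.07
ee_pos: [559.4, -106.3, 100.9]
ee_rot: [91.7, 89.7, -41.1]
force: [0.5, -1.6, 13.7]
gripper_width: 12.0
time_s: 16.4
ee_pos: [559.0, -105.9, 100.8]
ee_rot: [72.9, 89.6, -46.1]
force: [0.8, -1.9, 14.8]
gripper_width: 11.9
t 16.4 tcp [ 559.  -105.9  100.8] jawdir -29.05 x [ 0.005 -0.005 -1.   ] w 11.9 F [ 0.8 -1.9 14.8] T [-0.49 -0.02 -0.43] q [-12.  24. 101.  -0.  55.  17.]
```

```bash

python3 -m creep '[{"translation":[0,-0.03,0],"delta_rot":[0,0,-0.06]},{"translation":[0.01,-0.01,0],"delta_rot":[0,0,-0.06]},{"translation":[0.01,-0.01,-0.01],"delta_rot":[0,0,-0.06]},{"translation":[0,-0.01,-0.01],"delta_rot":[0,0,-0.06]}]' 
python3 -m creep '[{"translation":[0.01,-0.01,0],"delta_rot":[0,0,-0.06]},{"translation":[0,-0.01,-0.01],"delta_rot":[0,0,-0.06]},{"translation":[0.01,-0.01,0],"delta_rot":[0,0,-0.06]},{"translation":[0,-0.01,0],"delta_rot":[0,0,-0.06]}]' 
python3 -m creep '[{"translation":[0.01,-0.01,0],"delta_rot":[0,0,-0.06]},{"translation":[0,-0.01,-0.01],"delta_rot":[0,0,-0.06]},{"translation":[0,-0.01,0],"delta_rot":[0,0,-0.06]}]' 
python3 -c "
from h import *
info(None,-80.7)"
```

```text
time_s: 16.73
ee_pos: [559.4, -106.3, 100.6]
ee_rot: [89.2, 89.7, -43.8]
force: [-0.2, -1.1, 15.5]
gripper_width: 11.9
time_s: 17.07
ee_pos: [559.6, -106.7, 100.6]
ee_rot: [109.1, 89.7, -37.7]
force: [1.1, -1.2, 15.4]
gripper_width: 11.6
time_s: 17.32
ee_pos: [559.8, -107.0, 100.5]
ee_rot: [126.6, 89.7, -30.5]
force: [1.4, -2.4, 15.0]
gripper_width: 12.0
t 17.32 tcp [ 559.8 -107.   100.5] jawdir -67.05 x [ 0.004 -0.002 -1.   ] w 12.0 F [ 1.4 -2.4 15. ] T [-0.19 -0.13  0.43] q [-12.  24. 101.  -0.  55.  55.]
turn deg -13.65 rotvec to vertical [0.0024 0.0041 0.    ] rz rad -0.2382
```

```bash

python3 -m creep '[{"translation":[0,-0.01,0],"delta_rot":[0,0,-0.06]},{"translation":[0,-0.01,-0.01],"delta_rot":[0,0,-0.06]},{"translation":[0,-0.01,0],"delta_rot":[0,0,-0.06]},{"translation":[0,-0.01,0],"delta_rot":[0,0,-0.06]}]' 
python3 -m creep '[{"translation":[0,-0.01,0],"delta_rot":[0,0,-0.06]},{"translation":[0,-0.01,-0.01],"delta_rot":[0,0,-0.06]},{"translation":[0,-0.01,0],"delta_rot":[0,0,-0.06]},{"translation":[0,-0.01,0],"delta_rot":[0,0,-0.06]}]' 
python3 -m creep '[{"translation":[0,-0.01,0],"delta_rot":[0,0,-0.06]},{"translation":[0,-0.01,-0.01],"delta_rot":[0,0,-0.06]},{"translation":[0,-0.01,0],"delta_rot":[0,0,-0.06]},{"translation":[0,-0.01,0],"delta_rot":[0,0,-0.06]}]' 
python3 -c "
from h import *
info(None,-80.7)"
```

```text
time_s: 17.65
ee_pos: [559.9, -107.5, 100.5]
ee_rot: [150.6, 89.7, -20.2]
force: [1.8, -0.9, 15.2]
gripper_width: 12.1
time_s: 17.98
ee_pos: [559.9, -107.9, 100.4]
ee_rot: [175.5, 89.7, -9.1]
force: [1.6, -0.6, 17.1]
gripper_width: 11.8
time_s: 18.32
ee_pos: [559.8, -108.3, 100.4]
ee_rot: [-162.4, 89.7, -0.7]
force: [1.2, -0.6, 16.2]
gripper_width: 11.9
t 18.32 tcp [ 559.8 -108.3  100.4] jawdir -108.3 x [ 0.005 -0.    -1.   ] w 11.9 F [ 1.2 -0.6 16.2] T [-0.17  0.11  0.37] q [-12.  24. 101.   0.  55.  96.]
turn deg 27.6 rotvec to vertical [0.0001 0.0051 0.    ] rz rad 0.4818
```

```bash

python3 -m creep '[{"translation":[0,0.02,0.04],"delta_rot":[0,0,0.06]},{"translation":[0,0.01,0],"delta_rot":[0,0,0.06]},{"translation":[0,0.01,0],"delta_rot":[0,0,0.06]},{"translation":[0,0.01,0],"delta_rot":[0,0,0.06]}]' 
python3 -m creep '[{"translation":[0,0.01,0],"delta_rot":[0,0,0.06]},{"translation":[0,0.01,0],"delta_rot":[0,0,0.06]},{"translation":[0,0.01,0],"delta_rot":[0,0,0.06]},{"translation":[0,0.01,0],"delta_rot":[0,0,0.05]},{"translation":[0,0,0],"delta_rot":[0,0,0]}]' 
python3 -c "
from h import *
info(None,-80.8)"
```

```text
time_s: 18.65
ee_pos: [559.9, -107.9, 100.5]
ee_rot: [-179.4, 89.7, -3.7]
force: [2.1, -1.5, 14.2]
gripper_width: 11.8
time_s: 19.07
ee_pos: [559.9, -107.4, 100.5]
ee_rot: [154.3, 89.7, -16.9]
force: [1.5, -1.5, 15.3]
gripper_width: 11.5
t 19.07 tcp [ 559.9 -107.4  100.5] jawdir -81.19 x [ 0.004 -0.001 -1.   ] w 11.5 F [ 1.5 -1.5 15.3] T [-0.2  -0.12  0.29] q [-12.  24. 101.  -0.  55.  69.]
turn deg 0.39 rotvec to vertical [0.0013 0.0044 0.    ] rz rad 0.0068
```

```bash

python3 -m creep '[{"translation":[0,0,0.1],"delta_rot":[0,0,0.006]},{"translation":[0,-0.02,0.07],"delta_rot":[0,0,0]},{"translation":[0,0,0],"delta_rot":[0,0,0]}]' 
python3 -c "
from h import *
info(None,-80.8)"
```

```text
time_s: 19.32
ee_pos: [559.9, -107.4, 100.9]
ee_rot: [157.3, 89.8, -13.6]
force: [3.7, -1.3, 6.8]
gripper_width: 11.9
t 19.32 tcp [ 559.9 -107.4  100.9] jawdir -80.94 x [ 0.004 -0.001 -1.   ] w 11.9 F [ 3.7 -1.3  6.8] T [-0.29 -0.73  0.07] q [-12.  24. 101.  -0.  55.  69.]
turn deg 0.14 rotvec to vertical [0.001  0.0039 0.    ] rz rad 0.0025
```

```bash

python3 -m creep '[{"translation":[0.05,-0.02,0.08],"delta_rot":[0,0,0]},{"translation":[0.02,0,0.04],"delta_rot":[0,0,0]},{"translation":[0,0,0],"delta_rot":[0,0,0]}]' 
python3 -c "
from h import *
info(None,-80.8)"
```

```text
time_s: 19.57
ee_pos: [559.9, -107.5, 101.1]
ee_rot: [157.4, 89.9, -13.6]
force: [5.6, -1.5, 3.7]
gripper_width: 11.7
t 19.57 tcp [ 559.9 -107.5  101.1] jawdir -80.95 x [ 0.002 -0.    -1.   ] w 11.7 F [ 5.6 -1.5  3.7] T [-0.39 -1.13  0.04] q [-12.  24. 101.  -0.  55.  69.]
turn deg 0.15 rotvec to vertical [0.0005 0.002  0.    ] rz rad 0.0026
```

```bash

python3 -m creep '[{"translation":[0.08,-0.02,0.06],"delta_rot":[0,0,0]},{"translation":[0.04,0,0.02],"delta_rot":[0,0,0]},{"translation":[0,0,0],"delta_rot":[0,0,0]}]' 
python3 -c "
from h import *
info(None,-80.8)"
```

```text
time_s: 19.82
ee_pos: [560.0, -107.5, 101.2]
ee_rot: [-10.3, 89.9, 178.8]
force: [5.0, -1.9, 1.4]
gripper_width: 11.9
t 19.82 tcp [ 560.  -107.5  101.2] jawdir -80.95 x [-0.001  0.    -1.   ] w 11.9 F [ 5.  -1.9  1.4] T [-0.41 -1.2   0.13] q [-12.  24. 101.  -0.  55.  69.]
turn deg 0.15 rotvec to vertical [-0.     -0.0009 -0.    ] rz rad 0.0026
```

```bash

python3 -m creep '[{"translation":[0.08,-0.03,0.02],"delta_rot":[0,0,0]},{"translation":[0,0,0],"delta_rot":[0,0,0]}]' 
python3 -m creep '[{"translation":[0,0,0],"delta_rot":[0,0,0]},{"translation":[0,0,0],"delta_rot":[0,0,0]},{"translation":[0,0,0],"delta_rot":[0,0,0]},{"translation":[0,0,0],"delta_rot":[0,0,0]},{"translation":[0,0,0],"delta_rot":[0,0,0]}]' -0.1 
python3 -c "
from h import *
info(None,-80.8)"
```

```text
time_s: 19.98
ee_pos: [560.1, -107.5, 101.2]
ee_rot: [-23.7, 89.8, 165.4]
force: [5.3, 0.2, 0.8]
gripper_width: 11.6
time_s: 20.4
ee_pos: [558.6, -107.1, 101.0]
ee_rot: [-22.9, 89.7, 166.2]
force: [0.2, 0.3, -0.4]
gripper_width: 40.0
t 20.4 tcp [ 558.6 -107.1  101. ] jawdir -80.96 x [-0.006  0.001 -1.   ] w 40.0 F [ 0.2  0.3 -0.4] T [0.01 0.01 0.01] q [-12.  24. 101.   0.  56.  69.]
turn deg 0.16 rotvec to vertical [-0.0014 -0.0059 -0.    ] rz rad 0.0028
```

Released. Now straight up, then aside for a look.

```bash

python3 -m creep '[{"translation":[0,0,1.5],"delta_rot":[0,0,0]},{"translation":[0,0,3],"delta_rot":[0,0,0]},{"translation":[0,0,4],"delta_rot":[0,0,0]},{"translation":[0,0,4],"delta_rot":[0,0,0]},{"translation":[-3,-1,0],"delta_rot":[0,0,0]}]' 
python3 -m creep '[{"translation":[-4,-1,0],"delta_rot":[0,0,0]},{"translation":[-4,-1,0],"delta_rot":[0,0,0]},{"translation":[-4,-1,0],"delta_rot":[0,0,0]},{"translation":[-4,-1,0],"delta_rot":[0,0,0]},{"translation":[0,0,0],"delta_rot":[0,0,0]}]' 
python3 - <<'E'
from h import *
info()
ims=[]
for n,(u,v) in(("side",(262,165)),("top",(281,195))):
    p,d=optics.grab_frame(n);np.savez(f"{n}5.npz",p=p,d=d)
    ims.append(cv2.resize(p[v-37:v+38,u-33:u+32,::-1],(390,450),interpolation=cv2.INTER_CUBIC))
    W=cloud(n,d)[v-37:v+38,u-33:u+32].reshape(-1,3)
    W=W[(abs(W[:,0]-558)<45)&(abs(W[:,1]+107)<45)]
    h=W[(W[:,2]>98)&(W[:,2]<130)];print(n,len(h),pca(h[:,:2]),np.percentile(h[:,2],[10,25,50,75,90,98]))
cv2.imwrite("pics/fin5.png",cv2.convertScaleAbs(np.hstack(ims),alpha=1.3))
E
```

```text
time_s: 20.82
ee_pos: [537.6, -117.6, 234.7]
ee_rot: [162.7, 89.1, -8.2]
force: [1.4, -1.1, 1.9]
gripper_width: 40.8
time_s: 21.23
ee_pos: [362.0, -156.9, 225.8]
ee_rot: [-19.4, 89.4, 169.5]
force: [0.0, -0.1, -0.5]
gripper_width: 41.0
t 21.23 tcp [ 362.  -156.9  225.8] jawdir -81.12 x [-0.01   0.002 -1.   ] w 41.0 F [ 0.  -0.1 -0.5] T [ 0.04  0.03 -0.  ] q [-25.   2. 111.  -0.  68.  56.]
side 95 (array([ 557.24396034, -101.95536806]), np.float64(10.938295875563654), array([13.77553828, 49.45046968])) [100.61053108 105.0170266  111.50245262 114.85707529 115.83100159
 119.17303937]
top 70 (array([ 557.12232142, -105.9493168 ]), np.float64(8.778569927961911), array([12.72202401, 52.50361326])) [105.15416471 111.01597312 114.38573444 116.30014465 118.21628561
 120.30687974]
```

View pics/fin5.png

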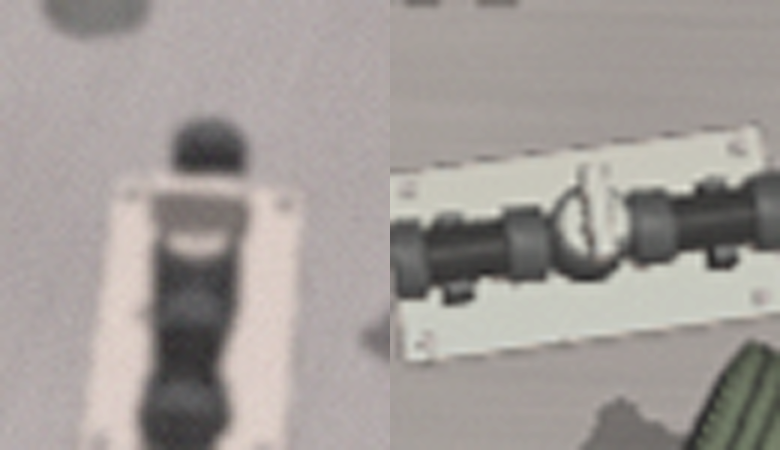

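```bash
python3 - <<'E'
from h import *
from workcell import readout
for n in("top","side"):
    for k,c,lo,zt in((0,(567.5,198),88,95),(5,(557.5,-106),108,115)):
        d=np.load(f"{n}{k}.npz")["d"];W=cloud(n,d).reshape(-1,3)[(d>0).ravel()]
        h=W[(abs(W[:,:2]-c)<30).all(1)&(W[:,2]>lo)&(W[:,2]<lo+20)]
        print(n,k,len(h),np.median(h[:,2])-zt,np.percentile(h[:,2],[75,90])-zt)
    d=np.load(f"{n}5.npz")["d"];W=cloud(n,d).reshape(-1,3)[(d>0).ravel()]
    r=W[(np.hypot(W[:,0]-557.5,W[:,1]+106)<18)&(W[:,2]<92)&(W[:,2]>70)];print("collar top med",len(r),np.median(r[:,2]))
print(readout.state()["time_s"])
E
```

```text
top 0 64 -1.3727867262853692 [0.56094289 2.17718054]
top 5 58 0.26348010122552523 [1.55380744 3.57215341]
collar top med 52 80.20422637929185
side 0 83 -1.15269505488628 [0.67409021 1.91126978]
side 5 58 -0.8825817878375517 [0.28185773 1.35014313]
collar top med 56 81.9320653159807
21.3333
```

```bash
python3 - <<'E'
from h import *
from workcell import readout
for n in("top","side"):
    D=[optics.grab_frame(n)[1] for _ in range(8)]
    np.savez(f"{n}6.npz",d=np.array(D))
    d0=np.load(f"{n}0.npz")["d"]
    A=np.median(D,0)
    def sel(d):
        W=cloud(n,d);c=np.array([557.3,-107 if n=="top" else -105.5])
        return W,c
    W0,c=sel(d0);W,c=sel(A)
    rr=np.hypot(W0[...,0]-c[0],W0[...,1]-c[1]);z0=W0[...,2][(rr>10)&(rr<21)&(abs(W0[...,2]-75)<6)]
    # collar: distance from bar line (dir 9.2deg) 9..15
    q=W[...,:2]-c;u=np.array([np.cos(np.radians(9.2)),np.sin(np.radians(9.2))]);w=-q[...,0]*u[1]+q[...,1]*u[0]
    r=np.hypot(q[...,0],q[...,1])
    zc=W[...,2][(abs(w)>9)&(r<15.5)&(abs(W[...,2]-81)<8)]
    zb=W[...,2][(abs(w)<4)&(r<24)&(W[...,2]>108)]
    # control: pipe flange heights, same in both
    m=(abs(w)>30)&(abs(w)<100)&(abs(-q[...,1]*u[1]-q[...,0]*u[0])<10)
    print(n,"rim0",len(z0),np.median(z0).round(2),"collar",len(zc),np.sort(zc).round(1),"bar top",len(zb),np.median(zb).round(2),"control pipe shift",np.median((W-W0)[...,2][m]).round(2))
print(readout.state()["time_s"])
E
```

```text
top rim0 101 73.89 collar 18 [79.  79.  79.  79.4 79.7 80.4 80.6 80.7 80.9 81.  81.1 82.1 82.2 82.3
 82.7 82.9 83.1 83.1] bar top 36 114.53 control pipe shift -0.22
side rim0 80 74.29 collar 6 [79.8 80.4 80.8 81.6 81.6 82.4] bar top 32 114.39 control pipe shift 0.61
22.1333
```

The last view shows the bar square across the pipe (side (262,160), top (281,190)) and the collar on or very near the rim, with an estimated gap of 0–1 mm. The 1.5 mm limit leaves little margin, so I'll grip the plug again, centred on its axis, and do one more gentle press-and-turn.

```bash

python3 -m creep '[{"translation":[3.9,1,0],"delta_rot":[0,0.005,0]},{"translation":[3.9,1,0],"delta_rot":[0,0.005,0]},{"translation":[3.9,1,0],"delta_rot":[0,0,0]},{"translation":[3.9,1,0],"delta_rot":[0,0,0]},{"translation":[3.9,0.9,0],"delta_rot":[0,0,0]}]'  
python3 -m creep '[{"translation":[0,0,-3],"delta_rot":[0,0,0]},{"translation":[0,0,-3],"delta_rot":[0,0,0]},{"translation":[0,0,-2],"delta_rot":[0,0,0]},{"translation":[0,0,0],"delta_rot":[0,0,0]},{"translation":[0,0,0],"delta_rot":[0,0,0]}]'  
python3 -c "
from h import *
info([558.2,-107.6,101],-80.9)"
```

```text
time_s: 22.55
ee_pos: [566.2, -107.6, 226.3]
ee_rot: [-12.9, 89.2, 176.2]
force: [0.4, -0.5, 0.1]
gripper_width: 41.1
time_s: 22.97
ee_pos: [564.0, -108.3, 145.7]
ee_rot: [-14.1, 89.1, 174.9]
force: [0.1, -0.4, 0.8]
gripper_width: 41.2
t 22.97 tcp [ 564.  -108.3  145.7] jawdir -80.96 x [-0.016  0.001 -1.   ] w 41.2 F [ 0.1 -0.4  0.8] T [ 0.    0.01 -0.04] q [-12.  22.  96.  -0.  63.  69.]
delta cm [-0.58  0.07 -4.47]
turn deg 0.06 rotvec to vertical [-0.0014 -0.016  -0.    ] rz rad 0.0011
```

```bash

python3 -m creep '[{"translation":[-0.5,0.06,-1],"delta_rot":[-0.001,-0.016,0]},{"translation":[0,0,-1.5],"delta_rot":[0,0,0]},{"translation":[0,0,-1],"delta_rot":[0,0,0]},{"translation":[0,0,0],"delta_rot":[0,0,0]},{"translation":[0,0,0],"delta_rot":[0,0,0]}]'  
python3 -c "
from h import *
info([558.2,-107.6,101],-80.9)"
```

```text
time_s: 23.38
ee_pos: [560.0, -108.0, 112.3]
ee_rot: [165.6, 89.8, -5.4]
force: [-0.1, -0.3, 0.4]
gripper_width: 41.1
t 23.38 tcp [ 560.  -108.   112.3] jawdir -80.97 x [ 0.003 -0.    -1.   ] w 41.1 F [-0.1 -0.3  0.4] T [0.   0.04 0.01] q [-12.  23. 100.   0.  57.  69.]
delta cm [-0.18  0.04 -1.13]
turn deg 0.07 rotvec to vertical [0.0003 0.0034 0.    ] rz rad 0.0012
```

```bash

python3 -m creep '[{"translation":[-0.18,0.05,-0.5],"delta_rot":[0,0.003,0]},{"translation":[0,0,-0.45],"delta_rot":[0,0,0]},{"translation":[0,0,0],"delta_rot":[0,0,0]},{"translation":[0,0,0],"delta_rot":[0,0,0]}]'  
python3 -c "
from h import *
info([558.2,-107.6,101],-80.9)"
```

```text
time_s: 23.72
ee_pos: [557.6, -107.2, 101.8]
ee_rot: [-8.4, 89.9, -179.3]
force: [-0.2, -0.1, 0.4]
gripper_width: 40.9
t 23.72 tcp [ 557.6 -107.2  101.8] jawdir -80.96 x [-0.001 -0.    -1.   ] w 40.9 F [-0.2 -0.1  0.4] T [ 0.02 -0.03  0.01] q [-12.  24. 101.  -0.  55.  69.]
delta cm [ 0.06 -0.04 -0.08]
turn deg 0.06 rotvec to vertical [ 0.    -0.001  0.   ] rz rad 0.001
```

```bash

python3 -m creep '[{"translation":[0.05,-0.02,0],"delta_rot":[0,0,0]},{"translation":[0,0,0],"delta_rot":[0,0,0]},{"translation":[0,0,0],"delta_rot":[0,0,0]},{"translation":[0,0,0],"delta_rot":[0,0,0]},{"translation":[0,0,0],"delta_rot":[0,0,0]}]' -1 60
python3 -m creep '[{"translation":[0,0,-0.05],"delta_rot":[0,0,0]},{"translation":[0,0,0],"delta_rot":[0,0,0]},{"translation":[0,0,0],"delta_rot":[0,0,0]}]'
python3 -c "
from h import *
info([558.2,-107.6,101],-80.9)"
```

```text
time_s: 24.13
ee_pos: [558.2, -107.7, 102.0]
ee_rot: [40.8, 89.9, -130.2]
force: [0.0, 1.0, -0.0]
gripper_width: 11.8
time_s: 24.38
ee_pos: [558.3, -107.7, 101.8]
ee_rot: [52.8, 90.0, -118.2]
force: [-1.1, -1.2, 3.0]
gripper_width: 11.7
t 24.38 tcp [ 558.3 -107.7  101.8] jawdir -80.94 x [-0.    -0.001 -1.   ] w 11.7 F [-1.1 -1.2  3. ] T [-0.27  0.16  0.1 ] q [-12.  24. 101.  -0.  55.  69.]
delta cm [-0.01  0.01 -0.08]
turn deg 0.04 rotvec to vertical [ 0.0007 -0.0003  0.    ] rz rad 0.0007
```

```bash

python3 -m creep '[{"translation":[0,0,-0.06],"delta_rot":[0,0,0]},{"translation":[0,0,-0.06],"delta_rot":[0,0,0]},{"translation":[0,0,-0.05],"delta_rot":[0,0,0]},{"translation":[0,0,0],"delta_rot":[0,0,0]}]'
python3 -c "
from h import *
info()"
```

```text
time_s: 24.72
ee_pos: [558.3, -107.7, 101.4]
ee_rot: [93.9, 90.0, -77.0]
force: [-3.7, -1.0, 11.1]
gripper_width: 11.9
t 24.72 tcp [ 558.3 -107.7  101.4] jawdir -80.95 x [ 0.    -0.001 -1.   ] w 11.9 F [-3.7 -1.  11.1] T [-0.17  0.74  0.08] q [-12.  24. 101.  -0.  55.  69.]
```

```bash

python3 -m creep '[{"translation":[-0.06,0,-0.03],"delta_rot":[0,0,0.05]},{"translation":[0,0,-0.01],"delta_rot":[0,0,0.06]},{"translation":[0,0,0],"delta_rot":[0,0,0.06]},{"translation":[0,0,0],"delta_rot":[0,0,0.06]}]'
python3 -m creep '[{"translation":[-0.01,0,0],"delta_rot":[0,0,0.06]},{"translation":[0,0,0],"delta_rot":[0,0,0.06]},{"translation":[0,0,0],"delta_rot":[0,0,0.06]},{"translation":[0,0,0],"delta_rot":[0,0,0.06]}]'
python3 -c "
from h import *
info()"
```

```text
time_s: 25.05
ee_pos: [558.2, -107.7, 101.3]
ee_rot: [134.9, 89.9, -22.8]
force: [-2.8, -2.2, 12.2]
gripper_width: 11.8
time_s: 25.38
ee_pos: [558.2, -107.8, 101.3]
ee_rot: [119.6, 89.9, -24.4]
force: [-1.9, -1.4, 12.8]
gripper_width: 11.9
t 25.38 tcp [ 558.2 -107.8  101.3] jawdir -53.96 x [ 0.002 -0.001 -1.   ] w 11.9 F [-1.9 -1.4 12.8] T [-0.29  0.62 -0.41] q [-12.  24. 101.  -0.  55.  42.]
```

```bash

python3 -m creep '[{"translation":[-0.02,0,-0.03],"delta_rot":[0,0,0.06]},{"translation":[0,0,-0.01],"delta_rot":[0,0,0.06]},{"translation":[0,0,0],"delta_rot":[0,0,0.06]},{"translation":[0,0,0],"delta_rot":[0,0,0.06]}]'
python3 -m creep '[{"translation":[-0.01,0,0],"delta_rot":[0,0,-0.06]},{"translation":[0,0,0],"delta_rot":[0,0,-0.06]},{"translation":[0,0,0],"delta_rot":[0,0,-0.06]},{"translation":[0,0,0],"delta_rot":[0,0,-0.06]}]'
python3 -m creep '[{"translation":[0,0,0],"delta_rot":[0,0,-0.06]},{"translation":[0,0,0],"delta_rot":[0,0,-0.06]},{"translation":[0,0,0],"delta_rot":[0,0,-0.06]},{"translation":[0,0,0],"delta_rot":[0,0,-0.06]}]'
python3 -c "
from h import *
info(None,-80.9)"
```

```text
time_s: 25.72
ee_pos: [558.2, -107.8, 101.2]
ee_rot: [107.0, 89.8, -23.2]
force: [-2.3, -1.0, 13.2]
gripper_width: 11.9
time_s: 26.05
ee_pos: [558.2, -107.8, 101.2]
ee_rot: [111.8, 89.8, -32.3]
force: [-2.6, -1.3, 12.8]
gripper_width: 11.9
time_s: 26.38
ee_pos: [558.2, -107.8, 101.3]
ee_rot: [127.7, 89.8, -30.2]
force: [-1.7, 0.1, 13.3]
gripper_width: 11.4
t 26.38 tcp [ 558.2 -107.8  101.3] jawdir -67.86 x [ 0.002 -0.001 -1.   ] w 11.4 F [-1.7  0.1 13.3] T [-0.12  0.65  0.28] q [-12.  24. 101.  -0.  55.  56.]
turn deg -13.04 rotvec to vertical [0.0014 0.0025 0.    ] rz rad -0.2276
```

No further sinking at about 14 N over some 80° of turning, so it's on its stop. I'll square it up and release.

```bash

python3 -m creep '[{"translation":[0,0,0],"delta_rot":[0,0,-0.06]},{"translation":[0,0,0],"delta_rot":[0,0,-0.06]},{"translation":[0,0,0],"delta_rot":[0,0,-0.06]},{"translation":[0,0,0],"delta_rot":[0,0,-0.04]},{"translation":[0,0,0],"delta_rot":[0,0,0]}]'
python3 -m creep '[{"translation":[0,0,0.08],"delta_rot":[0,0,0]},{"translation":[0.02,0,0.08],"delta_rot":[0,0,0]},{"translation":[0.04,0,0.05],"delta_rot":[0,0,0]},{"translation":[0,0,0],"delta_rot":[0,0,0]}]'
python3 -c "
from h import *
info(None,-80.9)"
```

```text
time_s: 26.8
ee_pos: [558.2, -107.7, 101.2]
ee_rot: [151.8, 89.9, -18.7]
force: [-1.9, -1.1, 13.7]
gripper_width: 11.5
time_s: 27.13
ee_pos: [558.2, -107.7, 101.6]
ee_rot: [133.8, 90.0, -36.7]
force: [-0.4, -1.7, 6.7]
gripper_width: 11.6
t 27.13 tcp [ 558.2 -107.7  101.6] jawdir -80.44 x [ 0.001 -0.    -1.   ] w 11.6 F [-0.4 -1.7  6.7] T [-0.32  0.16 -0.34] q [-12.  24. 101.  -0.  55.  68.]
turn deg -0.46 rotvec to vertical [0.0004 0.0005 0.    ] rz rad -0.0081
```

```bash

python3 -m creep '[{"translation":[0.02,-0.02,0.06],"delta_rot":[0,0,-0.008]},{"translation":[0.02,0,0.05],"delta_rot":[0,0,0]},{"translation":[0,0,0],"delta_rot":[0,0,0]}]'
python3 -m creep '[{"translation":[0,0,0],"delta_rot":[0,0,0]},{"translation":[0,0,0],"delta_rot":[0,0,0]},{"translation":[0,0,0],"delta_rot":[0,0,0]},{"translation":[0,0,0],"delta_rot":[0,0,0]},{"translation":[0,0,0],"delta_rot":[0,0,0]}]' -0.1 
python3 -m creep '[{"translation":[0,0,1.5],"delta_rot":[0,0,0]},{"translation":[0,0,3],"delta_rot":[0,0,0]},{"translation":[0,0,4],"delta_rot":[0,0,0]},{"translation":[0,0,4],"delta_rot":[0,0,0]},{"translation":[-3,-1,0],"delta_rot":[0,0,0]}]' 
python3 -m creep '[{"translation":[-4,-1,0],"delta_rot":[0,0,0]},{"translation":[-4,-1,0],"delta_rot":[0,0,0]},{"translation":[-4,-1,0],"delta_rot":[0,0,0]},{"translation":[-4,-1,0],"delta_rot":[0,0,0]},{"translation":[0,0,0],"delta_rot":[0,0,0]}]' 
python3 - <<'E'
from h import *
info()
ims=[]
for n,(u,v) in(("side",(262,165)),("top",(281,195))):
    p,d=optics.grab_frame(n);cv2.imwrite(f"pics/{n}7.png",p[:,:,::-1])
    ims.append(cv2.resize(p[v-37:v+38,u-33:u+32,::-1],(390,450),interpolation=cv2.INTER_CUBIC))
    W=cloud(n,d)[v-37:v+38,u-33:u+32].reshape(-1,3)
    W=W[(abs(W[:,0]-558)<45)&(abs(W[:,1]+107)<45)]
    h=W[(W[:,2]>108)&(W[:,2]<130)];print(n,len(h),pca(h[:,:2]),np.median(h[:,2]))
cv2.imwrite("pics/fin7.png",cv2.convertScaleAbs(np.hstack(ims),alpha=1.3))
E
```

```text
time_s: 27.38
ee_pos: [558.2, -107.7, 101.8]
ee_rot: [3.8, 90.0, -167.0]
force: [-0.3, -2.6, 2.6]
gripper_width: 11.3
time_s: 27.8
ee_pos: [558.0, -107.5, 101.8]
ee_rot: [-18.6, 89.9, 170.6]
force: [-1.0, 0.5, -0.4]
gripper_width: 40.3
time_s: 28.22
ee_pos: [536.7, -118.0, 235.5]
ee_rot: [160.9, 88.8, -9.9]
force: [2.4, -1.3, 1.3]
gripper_width: 41.0
time_s: 28.63
ee_pos: [361.1, -157.3, 226.6]
ee_rot: [-14.1, 89.6, 174.9]
force: [-0.3, 0.7, -0.2]
gripper_width: 41.0
t 28.63 tcp [ 361.1 -157.3  226.6] jawdir -80.99 x [-0.006  0.001 -1.   ] w 41.0 F [-0.3  0.7 -0.2] T [0.06 0.02 0.01] q [-25.   2. 111.  -0.  68.  56.]
side 61 (array([ 555.89238433, -103.24610599]), np.float64(6.381622836901499), array([16.47541015, 50.04986566])) 113.30668178825317
top 59 (array([ 557.34834916, -106.7716123 ]), np.float64(8.895888771122458), array([12.08425553, 49.76596171])) 113.15045276405434
```

View pics/fin7.png

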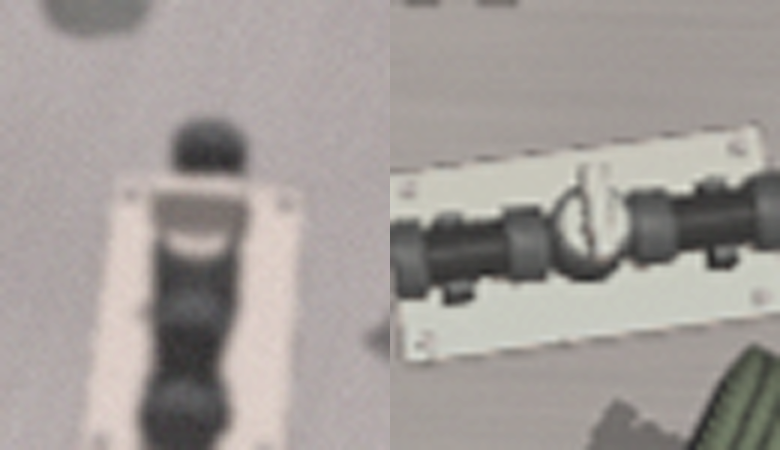

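View pics/top7.png

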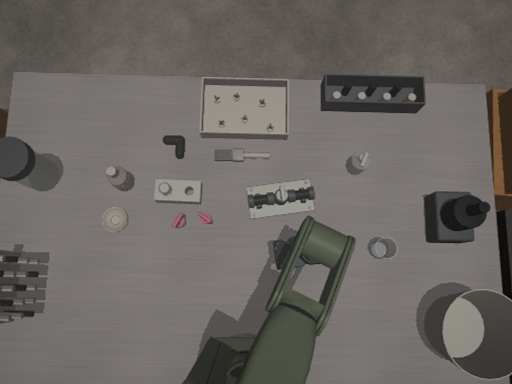

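The plug's bar sits square across the pipe at (281,193), with its angle at about 8.9° against the valve's 9.2° and its top at home height. The spare (165,188), the pink pieces and the bystanders look unmoved, so I'm handing in.

```bash
python3 -c "
from workcell import env
print(env.job_done())"
```

```text
the job is handed in; nothing more can be done
None
```

The plug is fully home in the valve, with its handle square across the pipe, and it stayed there after I let go. I handed the job in at about 29 s.

**What I did:** I took the white flat-handled plug from the stand and let it into the valve with the handle in line. I then pressed at mostly 12–16 N while turning it a quarter turn and to and fro. After releasing it and looking, I gripped it again centred on its axis and repeated the press-and-turn.

**Last checks:**
- **Depth:** In the second round the plug sank no more than about 0.2 mm at about 14 N over some 80° of turning. After the final release, both cameras put the handle top at home height, though they only resolve about 1 mm.
- **Angle:** In the top view the handle lies at 8.9° and the valve at about 9.2°. The side view read 6.4°, but it sees the bar poorly.
- **Other things:** In the final top view the spare, the pink pieces and the bystanders looked unmoved.

**What disagreed or went over:**
- **Press force:** The press briefly reached about 19 N once (17.7 N measured plus the plug's weight), slightly over the asked 18 N but under the 22 N limit. I eased it off in the next move.
- **First height check:** After the first release the estimates left a 0 to 1 mm gap under the collar, which is why I did the second round.

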